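Tilt check of a reagent canister

ROBOT

A 6-joint arm with a two-finger parallel gripper is mounted at the origin on the work surface. World frame = base frame: x ahead of the robot, y to its left, z up, the work surface at z = 0. Lengths are in mm, angles in rad, forces in N, time in s.
With the tool pointing down it reaches from about 350 to 975 mm from the base axis. Payload 7.1 kg.
Tool frame: the origin (TCP) lies at the very end of the fingers, on their centre line; the grasp point (between the pads) lies 19 mm behind it; z points along the fingers, y is the direction in which the jaws open and shut (so a half turn about z gives the same grasp; the last joint's range is limited). The gripper opens to 88 mm and grips with 3 to 60 N. Pads are 20 mm wide; open, the fingers measure 115 mm over their backs; the gripper's body (75 mm by 178 mm) begins 61 mm behind the grasp point.
Start: joints at [1.248, 0.423, 1.63, -0, 1.089, -0.019], TCP at [186.936, 596.372, 222.675] pointing down, gripper open.
Joint ranges: [-3, 3], [-0.9, 2.11], [0.09, 2.58], [-1.31, 4.45], [0.11, 2.69], [-2.54, 2.54]. Speed limits (rad/s): [2.39, 2.39, 3.01, 3.14, 3.14, 3.14].

INTERFACE

Orientations are given as a rotation vector (axis times angle).
In Python, from workcell import monitor, vision, order, find_in, regions_of, place_of gives the robot as it stands. The module is installed in compiled form; this text tells all that it offers.
- The arm moves only by the tool carry_out, never from a script. Its argument "targets" is a list of rows, each a list of 3 entries, a list of its own where there are three numbers: the turn, a rotation vector about the world's x, y, z in degrees, then the shift along the world's x, y, z in mm, then the finger opening in mm, from 0 to 87.8. In form: [[[rx, ry, rz], [x, y, z], hand], ...]. A call has 1 to 10 rows; each row is the pose to reach, as a shift and turn from the pose commanded when the call began; what a row does not reach only later rows make up. A row lasts 1/12 s, in which the tool goes at most 41.7 mm and 7.16 degrees, less where a joint would pass 70% of its speed; a pose out of reach is approached as far as the arm can. A call with a gripper value outside its range is refused whole. The fingers move at their own pace and stop on an object; the grip force is fixed at half the most. Time passes only in rows, so rows that repeat a pose let the fingers close. It gives the time, the measured TCP pose, the force and the opening at its end, in the units of the state.
- monitor.get_obs(): the state, without advancing time (a new reading comes with each control period).
- vision.get_image(name): name is "scene" or "top" or "wrist"; returns the picture (400x640x3 uint8, red, green, blue); there is no depth.
- vision.camera_model(name): a dict with "K" (3x3 intrinsics, pixels), "rvec" (rotation vector, rad) and "tvec" (3), from world to camera coordinates, as OpenCV has them. Camera axes: x right, y down, z forward; pixel columns grow to the right and rows downward; lengths in mm; the calibration is good to about 2 mm. A picture is of the moment at which its call begins: read the wrist's pose just before it. camera_model takes no time and is no camera call; for the wrist camera it gives the pose at the moment of the call.
- order.close_job(): hands the job in, once; it reports no verdict.
Trained networks look in the newest picture that a camera, given by its name, has taken for a name from the list of things; names that differ only in an ending like _2 or _b are one class to them, and where a whole thing is asked for, a point or a joint stands for the part that bears it (a point fixed in the world has none). Each returns a list of dicts, best first, with "confidence" (0 to 1); they miss things now and then, are a little off and sometimes report something else, mostly with a low value. They report only what shows in the picture. A call takes as long as a camera call. They do not tell look-alikes from the thing itself.
- find_in(query, camera): "point" ([x, y, z] in mm, in the coordinates of the camera as it stood for that picture, good to about 4 mm: the middle of the surface that is visible of it).
- regions_of(query, camera): "mask" (400x640 bool, what is visible of it).
- place_of(query, camera): "point" ([x, y, z] in mm, in the coordinates of the camera as it stood for that picture, good to about 4 mm: a listed point, or the origin of a listed thing).
The state is a dict: "t": time; "qpos": joint angles; "qvel": joint speeds; "joint_torque": joint torques, N m; "ee_pos": TCP position; "orientation": TCP orientation; "ft_force": force on the tool from outside, world axes, zero at the start; "moment": the same for the moment, N m; "width": finger opening in mm.
Only numpy, scipy, OpenCV 4.12 (cv2) and the standard library are available. Lean on these libraries where they do the work, as an engineer would, in place of code of your own. Each camera call takes 0.05 s, during which the arm holds its last target.

TASK

Take the white canister by its handle from under the steel rail without knocking the rail, bring it to the green mat with its red cap towards the orange roller, and tip it backwards until it bears lightly on the roller; keep it leaning there for two seconds, without shoving hard. Then bring it level again, stand it in the middle of the mat and let go, leaving the other vessels alone.

Things in the scene. Friction and masses are not known exactly. Their poses are not given: they have to be found in the camera images.
- canister_center (a point): centre of the loose white canister's body, 70 mm above its underside: 100 mm along x, 110 mm along y, 140 mm tall, 0.35 to 0.8 kg. z up, -x its front (paper label), +x its flat back. A red cap (26 mm wide, 22 mm tall) stands on its top, 35 mm along +x and 32 mm along +y. It starts level under the rail.
- canister_grip (a point): centre of the handle bar, 70 mm along the canister's x, 22 mm thick (y), 26 mm tall; 114 mm above and 12 mm in front (-x) of the canister's centre; 31 mm of air under it, a post at each end. Pinch it across the 22 mm. The rail hangs over it: come tilted 35 to 40 degrees in the canister's x-z plane, the gripper's body leaning to -x.
- rail: fixed level steel bar, 28 mm in diameter, 260 mm long along y, its axis 295 mm above the bench and 13 mm along +x from this origin, on a 22 mm post at each end (y = -130 and +130 mm). Origin on the bench, under the parked canister, which starts within 15 mm and 6 degrees of this frame. Must not be hit.
- mat: green mat fixed to the bench, 150 mm along x, 160 mm along y, 4 mm thick; origin at the middle of its underside, on the bench. Its x axis points to the roller of the tilt rest. The canister is to stand here with its +x the same way as the mat's +x.
- tilt_rest: fixed blue tilt rest behind the mat; same origin and axes as the mat. Its orange roller, 24 mm in diameter, 150 mm long along y, has its axis 104 mm above the bench, clamped 104 to 134 mm along +x of this origin: where is not told, see or feel it. A canister in mid-mat, tipped on its rear bottom edge, meets it at 22 to 34 degrees.
- amber_bottle: bystander: amber bottle with black cap, 64 mm wide, 150 mm tall, origin at its underside
- jar: bystander: white jar with blue cap, 68 mm wide, 90 mm tall, origin at its underside
- beaker: bystander: clear open beaker, 72 mm wide, 95 mm tall, origin at its underside
- mat_back (a point): middle of the mat's edge nearest the roller, on the mat's upper face, 75 mm along +x from the mat's middle; axes as the mat. The canister's back and cap face this edge. Beyond it the rest's two blue posts (30 mm square, 124 mm high, 144 mm apart along y) stand 200 mm along +x from the mat's middle. The roller is rigid and firmly clamped: a few newtons on it are right.
Not all that is in view belongs to the job. Of the things like the tilt_rest, leave any that is turquoise or yellow; of the rest the larger one is meant.

How it is judged:
By the outcome, as a careful person would: the job done as asked, in the order asked, and still so for the second after the job is handed in, with the robot touching nothing.
It also fails if it takes over 67 s, if anything falls off the work surface, if the arm or the gripper's body presses on something with over 40 N, if the wrist force passes 120 N, or if a joint passes its speed limit or range.

## Working session

There is one attempt and no reset: what is moved stays moved. The work goes in short steps, Python scripts to look and compute and a tool call to move; the robot and the scene stay as the last step left them, time stands still between calls to the robot, and variables do not carry over. Pictures are saved under pics/ and viewed, and the job is handed in when it is done.

Besides the shell and the picture viewer there is one more tool, called after "Request:" by a JSON object that holds its "method" and its "body", one argument or row to a line. carry_out: Moves the arm, as the interface text tells. Its arguments: {"type":"object","properties":{"targets":{"type":"array","items":{"type":"array"}}},"required":["targets"]}

```bash
mkdir -p pics; ls; python3 - <<'E'
from workcell import monitor, vision
import cv2
print(monitor.get_obs())
for n in ("scene","top","wrist"):
    im=vision.get_image(n); cv2.imwrite(f"pics/{n}0.png",im[:,:,::-1])
    m=vision.camera_model(n); print(n,m)
E
```

```text
pics
{'t': 0.0, 'qpos': array([ 1.24801306e+00,  4.23825918e-01,  1.63067682e+00, -1.29569587e-05,
        1.08860251e+00, -1.90414876e-02]), 'qvel': array([-0.00028279,  0.00090211,  0.00040873,  0.00097761,  0.00225856,
       -0.00018878]), 'joint_torque': array([-1.80122373e-03, -5.44649506e+01, -2.73658633e+01,  6.43093348e-02,
        2.30150786e-02, -1.29449654e-04]), 'ee_pos': array([186.76173112, 595.86612348, 221.91619624]), 'orientation': array([-4.75237809e-01, -3.10518963e+00,  2.34422858e-03]), 'ft_force': array([-0.57209504,  0.08391087,  0.03843602]), 'moment': array([-0.00037863, -0.00218657, -0.01151443]), 'width': 87.54868954943208}
scene {'K': array([[402.0637604 ,   0.        , 322.68721651],
       [  0.        , 402.0637604 , 193.27335187],
       [  0.        ,   0.        ,   1.        ]]), 'rvec': array([ 1.04161596,  2.63585624, -0.74639795]), 'tvec': array([ 361.45674762, -160.23301943, 1549.00598372])}
top {'K': array([[406.20801314,   0.        , 326.67711631],
       [  0.        , 406.20801314, 202.47025256],
       [  0.        ,   0.        ,   1.        ]]), 'rvec': array([ 2.11438855, -2.15091114,  0.17324073]), 'tvec': array([ -33.24901438,  463.01272004, 1737.82297816])}
wrist {'K': array([[307.69878029,   0.        , 320.2789768 ],
       [  0.        , 307.69878029, 199.74498868],
       [  0.        ,   0.        ,   1.        ]]), 'rvec': array([-2.34057922, -1.72064786, -0.2415393 ]), 'tvec': array([-624.20245458,  -34.85671273,  390.98044737])}
```

View pics/scene0.png

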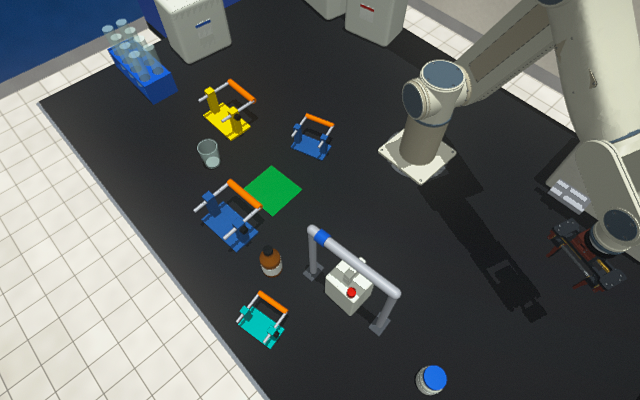

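View pics/top0.png

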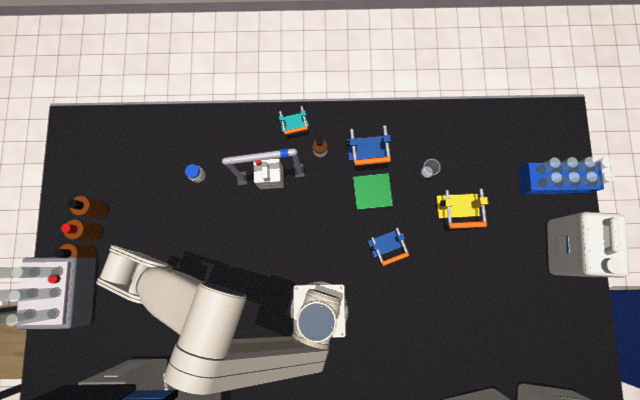

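View pics/wrist0.png

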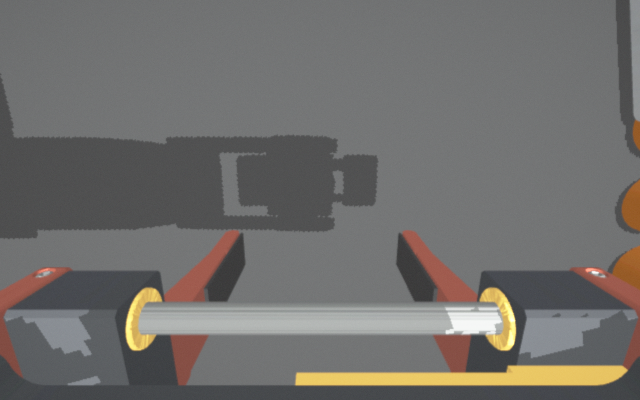

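```bash
cat > h.py <<'E'
import numpy as np, cv2
from workcell import monitor, vision, find_in, regions_of, place_of
from scipy.spatial.transform import Rotation as R
def cam(n):
    m=vision.camera_model(n); return m["K"],cv2.Rodrigues(m["rvec"])[0],np.array(m["tvec"]).ravel()
def toW(n,p):
    K,Rm,t=cam(n); return Rm.T@(np.array(p)-t)
def proj(n,P):
    K,Rm,t=cam(n); c=(Rm@np.atleast_2d(P).T).T+t; u=(K@c.T).T; return u[:,:2]/u[:,2:]
def plane(n,uv,z):
    K,Rm,t=cam(n); d=Rm.T@np.linalg.inv(K)@np.array([uv[0],uv[1],1.]); c=-Rm.T@t; return c+d*(z-c[2])/d[2]
def tri(obs):
    A=np.zeros((3,3));b=np.zeros(3)
    for n,uv in obs:
        K,Rm,t=cam(n); d=Rm.T@np.linalg.inv(K)@np.array([uv[0],uv[1],1.]); d/=np.linalg.norm(d); c=-Rm.T@t
        M=np.eye(3)-np.outer(d,d);A+=M;b+=M@c
    return np.linalg.solve(A,b)
E
python3 - <<'E'
from h import *
for n in("scene","top"):
    vision.get_image(n)
    for q in ("canister_center","canister_grip","rail","mat","tilt_rest","mat_back","amber_bottle","jar","beaker"):
        for r in place_of(q,n)[:3]:
            print(n,q,round(r["confidence"],2),toW(n,r["point"]).round(0),proj(n,toW(n,r["point"])).round(0)[0])
print(monitor.get_obs()["t"])
E
```

```text
scene canister_center 0.84 [583. 210.  65.] [350. 285.]
scene canister_grip 0.63 [580. 211. 182.] [354. 270.]
scene mat 0.61 [ 521. -243.   -2.] [272. 191.]
scene mat 0.61 [580. 212. 185.] [354. 270.]
scene tilt_rest 0.59 [ 137. -347.   -5.] [328. 121.]
scene tilt_rest 0.58 [ 243. -626.   -9.] [265.  98.]
scene mat_back 0.71 [ 596. -237.    2.] [256. 204.]
scene mat_back 0.58 [605. 543.  -1.] [428. 382.]
scene amber_bottle 0.62 [708. -13.   3.] [272. 268.]
scene jar 0.65 [603. 543.  -2.] [428. 382.]
scene beaker 0.87 [ 602. -493.    1.] [213. 162.]
top canister_center 0.75 [587. 209.  73.] [269. 174.]
top canister_grip 0.75 [573. 209. 182.] [265. 171.]
top canister_grip 0.52 [606. 538.   1.] [198. 175.]
top mat 0.62 [ 518. -247.    1.] [372. 191.]
top mat_back 0.83 [ 593. -240.    6.] [370. 174.]
top amber_bottle 0.76 [709. -11.  -1.] [319. 151.]
top jar 0.63 [604. 538.   1.] [198. 175.]
top beaker 0.8 [ 606. -487.   -0.] [425. 171.]
1.15
```

```bash
python3 - <<'E'
import cv2
a=cv2.imread("pics/scene0.png")[200:350,180:420];b=cv2.imread("pics/top0.png")[100:220,210:430]
cv2.imwrite("pics/c1.png",cv2.resize(a,None,fx=3.3,fy=3.3,interpolation=2));cv2.imwrite("pics/c2.png",cv2.resize(b,None,fx=3.6,fy=3.6,interpolation=2))
E
```

```text
(no output)
```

View pics/c1.png

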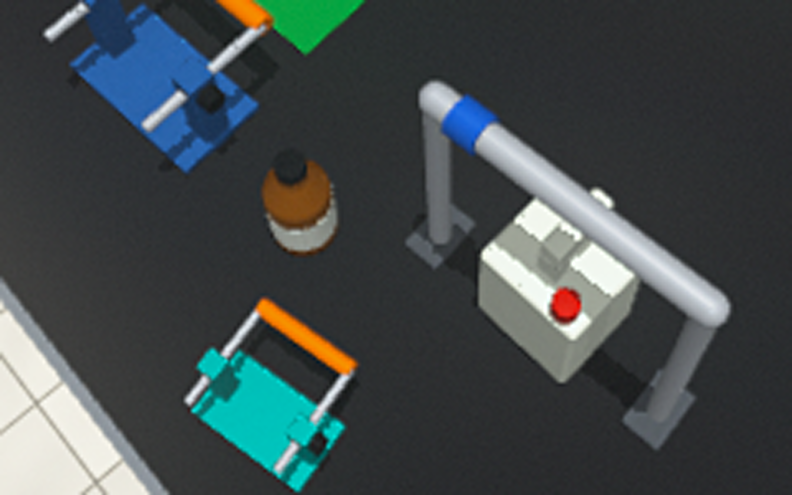

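View pics/c2.png

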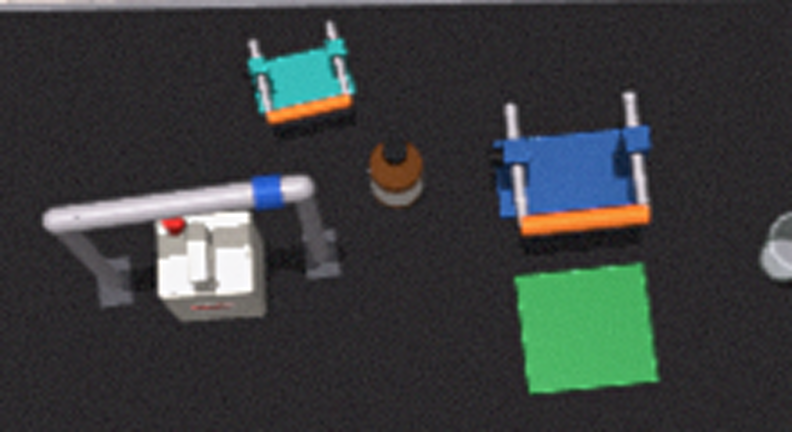

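```bash
python3 - <<'E'
from h import *
o=monitor.get_obs(); Rt=R.from_rotvec(o["orientation"]); K,Rm,t=cam("wrist")
print("cam in tool",Rt.inv().apply(-Rm.T@t-o["ee_pos"]).round(1), "optic axis",Rt.inv().apply(Rm[2]).round(3)); print(Rt.as_matrix().round(3))
a,b=[plane("top",(210+u/3.6,100+v/3.6),295) for u,v in((47,218),(306,187))]; print("rail",a,b,(a+b)/2,np.linalg.norm(a-b),np.degrees(np.arctan2(-(a-b)[0],(a-b)[1])))
for n in("top","scene"):
    im=cv2.imread(f"pics/{n}0.png").astype(int); m=((im[...,1]>im[...,0]+50)&(im[...,1]>im[...,2]+50)).astype(np.uint8)
    m=cv2.morphologyEx(m,cv2.MORPH_OPEN,np.ones((3,3)))
    c=max(cv2.findContours(m,0,1)[0],key=cv2.contourArea)[:,0]
    P=np.array([plane(n,p,4)[:2] for p in c],np.float32); r=cv2.minAreaRect(P); print(n,"mat",r)
    # roller orange
    m=((im[...,2]>200)&(im[...,1]<150)&(im[...,1]>70)&(im[...,0]<60)).astype(np.uint8)
    for c in cv2.findContours(m,0,1)[0]:
        if cv2.contourArea(c)>20:
            c=c[:,0]; P=np.array([plane(n,p,104)[:2] for p in c],np.float32); print("  orange",c.mean(0).round(),cv2.minAreaRect(P))
E
```

```text
cam in tool [ 7.520e+01 -1.000e-01 -1.625e+02] optic axis [-0.277  0.     0.961]
[[-0.954  0.299  0.   ]
 [ 0.299  0.954 -0.   ]
 [-0.    -0.    -1.   ]]
rail [587.89797698 349.52963162 295.        ] [616.80493605  75.6479647  295.        ] [602.35145652 212.58879816 295.        ] 275.4029407213082 6.025001406867149
top mat ((517.7188720703125, -246.0452117919922), (148.811767578125, 158.9541015625), 4.6256890296936035)
  orange [396. 258.] ((213.63352966308594, -317.6729431152344), (15.480252265930176, 111.422119140625), 19.914730072021484)
  orange [468. 225.] ((348.07806396484375, -625.81640625), (20.58745002746582, 147.05450439453125), 2.1994404792785645)
  orange [371. 161.] ((629.620849609375, -237.93649291992188), (19.613033294677734, 147.30018615722656), 5.152334690093994)
scene mat ((518.8187255859375, -244.74417114257812), (150.1510772705078, 160.39463806152344), 4.7361836433410645)
  orange [272. 302.] ((790.2118530273438, 100.91382598876953), (12.948884963989258, 98.35100555419922), 12.706889152526855)
  orange [243. 193.] ((629.9130859375, -241.88314819335938), (20.43391227722168, 150.5433349609375), 4.940299034118652)
  orange [319. 120.] ((228.76080322265625, -306.8445739746094), (16.48965072631836, 112.53267669677734), 19.25798797607422)
  orange [240.  90.] ((348.0650939941406, -631.0137329101562), (19.98980140686035, 148.4481964111328), 1.801584243774414)
```

```bash
cat >> h.py <<'E'
def goal(tilt,yaw):
    p=np.radians(yaw);a=np.radians(tilt)
    z=np.array([np.sin(a)*np.cos(p),np.sin(a)*np.sin(p),-np.cos(a)]); y=np.array([-np.sin(p),np.cos(p),0]); return R.from_matrix(np.array([np.cross(y,z),y,z]).T)
def delta(Rg,P,o=None):
    o=o or monitor.get_obs(); Rc=R.from_rotvec(o["orientation"])
    print("turn",(Rg*Rc.inv()).as_rotvec(degrees=True).round(2),"shift",(np.array(P)-o["ee_pos"]).round(1),"t",o["t"])
E
python3 - <<'E'
from h import *
delta(goal(37,6),[515,204,265])
E
```

```text
turn [ -3.7  -37.07  22.58] shift [ 328.1 -392.4   42.3] t 1.15
```

Request:
{"method": "carry_out", "body": {
  "targets": [
    [[-3.7,-37.1,22.6],[328,-392,42],87],
    [[-3.7,-37.1,22.6],[328,-392,42],87],
    [[-3.7,-37.1,22.6],[328,-392,42],87],
    [[-3.7,-37.1,22.6],[328,-392,42],87],
    [[-3.7,-37.1,22.6],[328,-392,42],87],
    [[-3.7,-37.1,22.6],[328,-392,42],87],
    [[-3.7,-37.1,22.6],[328,-392,42],87],
    [[-3.7,-37.1,22.6],[328,-392,42],87],
    [[-3.7,-37.1,22.6],[328,-392,42],87],
    [[-3.7,-37.1,22.6],[328,-392,42],87]
  ]
}}

```text
t: 1.98
ee_pos: [452.4, 278.7, 257.1]
orientation: [-0.132, 2.491, 0.045]
ft_force: [0.6, 0.6, -0.1]
width: 87.0
```

```bash
python3 - <<'E'
from h import *
delta(goal(37,6),[515,204,265])
im=vision.get_image("wrist"); cv2.imwrite("pics/w1.png",im[:,:,::-1])
for q in ("canister_center","canister_grip"):
    for r in place_of(q,"wrist")[:2]: print(q,round(r["confidence"],2),toW("wrist",r["point"]).round(1))
E
```

```text
turn [-0.02  0.09 -0.09] shift [ 62.6 -74.7   7.9] t 1.9833
canister_grip 0.76 [574.6 208.8 182.2]
```

View pics/w1.png

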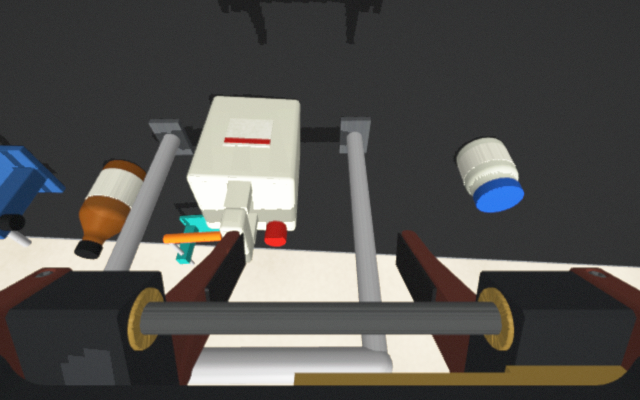

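Request:
{"method": "carry_out", "body": {
  "targets": [
    [[0,0,0],[63,-75,8],87],
    [[0,0,0],[63,-75,8],87],
    [[0,0,0],[63,-75,8],87],
    [[0,0,0],[63,-75,8],87]
  ]
}}

```text
t: 2.47
ee_pos: [516.0, 204.4, 265.1]
orientation: [-0.129, 2.492, 0.044]
ft_force: [-0.1, -0.4, -0.6]
width: 87.0
```

```bash
python3 - <<'E'
from h import *
delta(goal(37,6),[515,204,265])
im=vision.get_image("wrist"); cv2.imwrite("pics/w2.png",im[:,:,::-1])
for q in ("canister_center","canister_grip","rail"):
    for r in place_of(q,"wrist")[:2]: print(q,round(r["confidence"],2),toW("wrist",r["point"]).round(1))
print(vision.camera_model("wrist"))
E
```

```text
turn [-0.04  0.07  0.08] shift [-1.  -0.4 -0.1] t 2.4667
canister_grip 0.76 [571.7 212.  181.8]
{'K': array([[307.69878029,   0.        , 320.2789768 ],
       [  0.        , 307.69878029, 199.74498868],
       [  0.        ,   0.        ,   1.        ]]), 'rvec': array([-1.58748351, -1.76861503, -0.88276872]), 'tvec': array([-149.65512963, -504.26239028,  -90.71199204])}
```

View pics/w2.png

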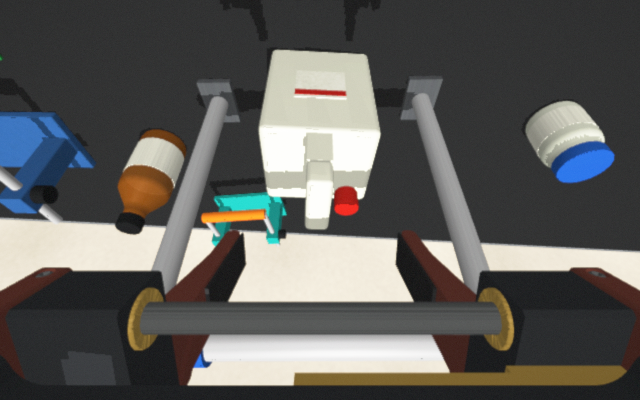

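```bash
python3 - <<'E'
import cv2
a=cv2.imread("pics/w2.png")[35:240,240:400]; cv2.imwrite("pics/c3.png",cv2.resize(a,None,fx=4,fy=2.9,interpolation=2))
a=cv2.imread("pics/w1.png")[85:265,170:320]; cv2.imwrite("pics/c4.png",cv2.resize(a,None,fx=4,fy=3.2,interpolation=2))
E
```

```text
(no output)
```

View pics/c3.png

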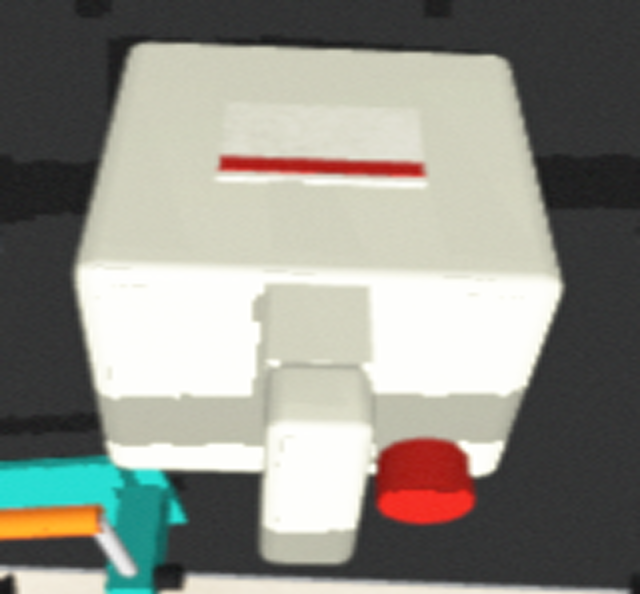

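```bash
cat > fit.py <<'E'
from h import *
from scipy.optimize import least_squares
rv=np.array([-1.58748351,-1.76861503,-0.88276872]);t=np.array([-149.65512963,-504.26239028,-90.71199204])
K=cam("wrist")[0];Rm=cv2.Rodrigues(rv)[0]
M=[(-50,-55,-70),(-50,55,-70),(-50,-55,70),(-50,55,70),(50,-55,70),(50,55,70),(35,32,92),(23,-11,127),(23,11,127),(-47,-11,127),(-47,11,127)]
U=[(128,42),(512,57),(75,268),(563,285),(108,472),(490,476),(427,500),(261,560),(352,562),(268,425),(362,428)]
M=np.array(M,float);U=np.array([(240+a/4,35+b/2.9) for a,b in U])
def pr(p):
    W=R.from_euler("z",p[3]).apply(M)+[p[0],p[1],p[2]]; c=W@Rm.T+t; return c[:,:2]/c[:,2:]*K[0,0]+K[:2,2]
s=least_squares(lambda p:(pr(p)-U).ravel(),[585,210,70,0.1],loss="soft_l1",x_scale=[1,1,1,.01])
p=s.x;print(p[:3].round(1),np.degrees(p[3]).round(2));print((pr(p)-U).round(1).tolist())
print("grip",R.from_euler("z",p[3]).apply([-12,0,114])+p[:3])
E
python3 fit.py
```

```text
[589.7 211.6  63.6] 3.2
[[1.0, -0.3], [-1.1, -0.7], [-0.3, 1.3], [0.2, 0.4], [0.9, -0.8], [0.5, 0.8], [-1.0, -0.1], [-0.2, -0.0], [-0.4, -0.1], [-0.9, -0.1], [3.3, -0.2]]
grip [577.72079556 210.97914815 177.63498465]
```

```bash
cat >> fit.py <<'E'
s=least_squares(lambda p:(pr([p[0],p[1],70,p[2]])-U).ravel(),[585,210,0.1],loss="soft_l1",x_scale=[1,1,.01])
p=[s.x[0],s.x[1],70,s.x[2]];print(np.round(p[:3],1),np.degrees(p[3]).round(2));print((pr(p)-U).round(1).tolist())
print("grip",R.from_euler("z",p[3]).apply([-12,0,114])+p[:3])
# two-view check: bar back-end & cap from the fit against scene/top
P=R.from_euler("z",p[3]).apply(M)+p[:3]
for n in("top","scene"): print(n,proj(n,P[[4,5,6,7,8]]).round(1).tolist())
E
python3 fit.py | tail -5
python3 - <<'E'
import cv2
a=cv2.imread("pics/top0.png")[145:200,240:300]; cv2.imwrite("pics/c5.png",cv2.resize(a,None,fx=10,fy=10,interpolation=2))
a=cv2.imread("pics/scene0.png")[240:320,310:390]; cv2.imwrite("pics/c6.png",cv2.resize(a,None,fx=7,fy=7,interpolation=2))
E
```

```text
[583. 211.  70.] 3.2
[[-0.1, -3.4], [0.2, -3.6], [-2.3, 0.0], [2.4, -0.7], [-0.4, 0.1], [1.7, 1.8], [-0.2, 1.1], [-0.6, 2.0], [-0.1, 1.9], [-1.3, 0.6], [4.0, 0.6]]
grip [571.04103844 210.36913703 184.        ]
top [[278.2, 158.5], [252.0, 160.4], [256.8, 162.1], [266.0, 161.9], [260.5, 162.3]]
scene [[325.7, 275.7], [355.1, 302.4], [352.9, 290.2], [344.8, 272.1], [351.0, 277.5]]
```

View pics/c6.png

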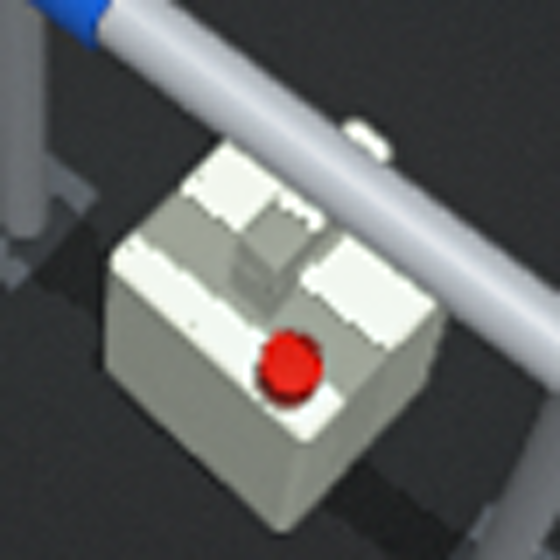

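View pics/c5.png

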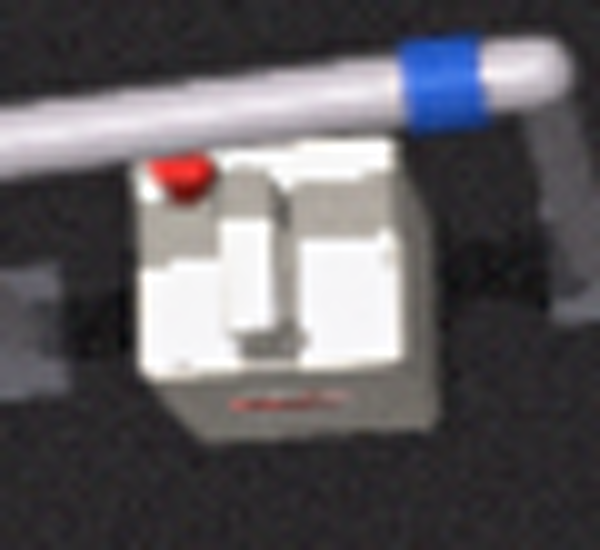

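```bash
cat >> fit.py <<'E'
print("JOINT")
C=lambda *i:M[list(i)]
S=[("scene",C(4,5,3,2,6),np.array([(108,266),(307,442),(443,305),(228,140),(290,358)])/7+[310,240]),
   ("top",C(4,2,3,6),np.array([(395,140),(403,360),(140,378),(183,172)])/10+[240,145])]
S=[(cam(n),m,u-[.0,.0]) for n,m,u in S]
def res(p):
    r=[(pr(p)-U).ravel()*1.0]
    for (k,Q,tt),m,u in S:
        c=(R.from_euler("z",p[3]).apply(m)+p[:3])@Q.T+tt; r.append(((c[:,:2]/c[:,2:]*k[0,0]+k[:2,2])-u).ravel()*1.0)
    return np.concatenate(r)
for fz in(0,1):
    f=(lambda q:res(q)) if fz==0 else (lambda q:res([q[0],q[1],70,q[3]]))
    s=least_squares(f,[585,210,70,.08],loss="soft_l1",x_scale=[1,1,1,.01]);p=s.x
    if fz: p[2]=70
    print(p[:3].round(1),np.degrees(p[3]).round(2),"grip",R.from_euler("z",p[3]).apply([-12,0,114])+p[:3],res(p)[22:].round(1))
E
python3 fit.py | sed -n '/JOINT/,$p'
```

```text
JOINT
[589.4 211.5  63.8] 3.21 grip [577.41990409 210.8251003  177.83051433] [-1.2  0.1 -0.5  1.6  3.4 -4.3  5.1 -5.7 -0.2  1.5 -1.2 -1.6 -0.8 -0.4
 -0.8 -0.3 -1.4 -1.2]
[583.8 211.   70. ] 3.13 grip [571.79145882 210.30714476 184.        ] [ 0.1 -2.2  1.  -0.6  4.9 -6.4  6.5 -7.8  1.3 -0.8 -1.3 -0.6 -0.8  0.6
 -0.9  0.7 -1.5 -0.3]
```

```bash
python3 - <<'E'
from h import *
g=goal(37,3.2);z=g.as_matrix()[:,2];F=np.array([572,210.5,183])+19*z
for s in(120,60,0): print(s,(F-s*z).round(1)); delta(g,F-s*z)
E
```

```text
120 [511.3 207.1 263.7]
turn [-0.   -0.   -2.93] shift [-2.5  0.7 -0.6] t 2.6667
60 [547.4 209.1 215.7]
turn [-0.   -0.   -2.93] shift [ 33.5   2.7 -48.5] t 2.6667
0 [583.4 211.1 167.8]
turn [-0.   -0.   -2.93] shift [ 69.6   4.7 -96.4] t 2.6667
```

Request:
{"method": "carry_out", "body": {
  "targets": [
    [[0,0,-2.9],[-2,1,0],87],
    [[0,0,-2.9],[16,2,-24],87],
    [[0,0,-2.9],[33,3,-48],87],
    [[0,0,-2.9],[33,3,-48],87]
  ]
}}

```text
t: 3.0
ee_pos: [547.1, 209.4, 212.5]
orientation: [-0.072, 2.499, 0.021]
ft_force: [0.1, -0.5, 0.5]
width: 86.9
```

```bash
python3 - <<'E'
from h import *
im=vision.get_image("wrist"); cv2.imwrite("pics/w3.png",im[:,:,::-1])
for q in ("canister_grip",):
    for r in place_of(q,"wrist")[:2]: print(q,round(r["confidence"],2),toW("wrist",r["point"]).round(1))
g=goal(37,3.2);z=g.as_matrix()[:,2];F=np.array([572,210.5,183])+19*z
for i in range(3): delta(g,F); vision.get_image("top")
E
```

```text
canister_grip 0.97 [573.8 211.8 189.7]
canister_grip 0.63 [705.7 -17.3   4.2]
turn [ 0.09 -0.12 -0.01] shift [ 36.9   2.3 -47.5] t 3.1
turn [ 0.04 -0.03  0.  ] shift [ 36.6   2.3 -48.6] t 3.15
turn [-0.01  0.05  0.02] shift [ 36.4   2.3 -49.4] t 3.2
```

View pics/w3.png

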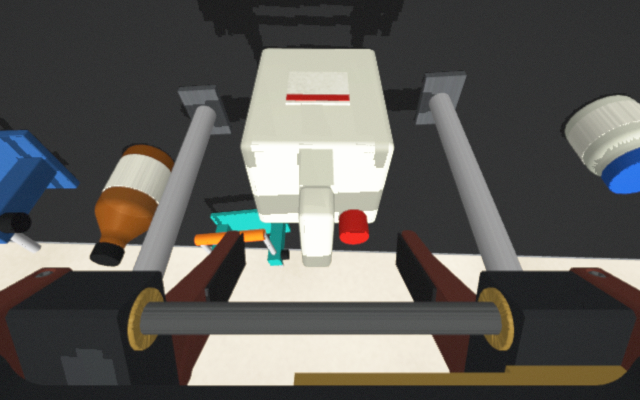

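Request:
{"method": "carry_out", "body": {
  "targets": [
    [[0,0,0],[12,0,-16],87],
    [[0,0,0],[24,1,-32],87],
    [[0,0,0],[36,1,-48],87],
    [[0,0,0],[36,1,-48],87],
    [[0,0,0],[36,1,-48],87]
  ]
}}

```text
t: 3.67
ee_pos: [583.5, 208.9, 169.1]
orientation: [-0.068, 2.494, 0.022]
ft_force: [0.3, -0.4, 0.4]
width: 86.9
```

```bash
python3 - <<'E'
from h import *
im=vision.get_image("wrist"); cv2.imwrite("pics/w4.png",im[:,:,::-1])
im=vision.get_image("scene"); cv2.imwrite("pics/s4.png",cv2.resize(im[200:350,280:480,::-1],None,fx=4,fy=4,interpolation=2))
for i in range(3): o=monitor.get_obs(); print(o["ee_pos"].round(1),o["ft_force"].round(2)); vision.get_image("top")
E
```

```text
[583.4 209.2 169.9] [ 1.22  0.3  -0.44]
[583.5 209.2 170.1] [0.25 0.55 0.24]
[583.6 209.3 170.1] [ 0.84 -0.04  0.01]
```

View pics/w4.png

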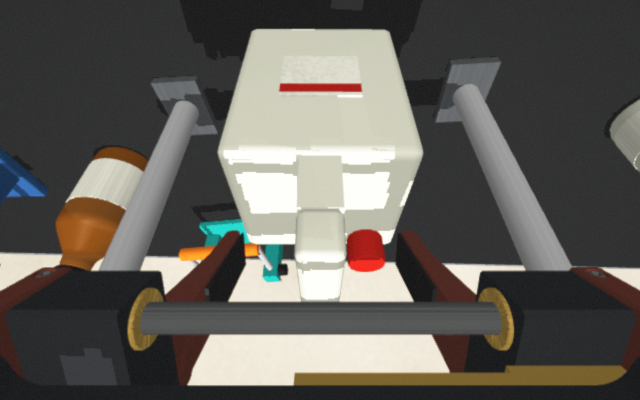

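View pics/s4.png

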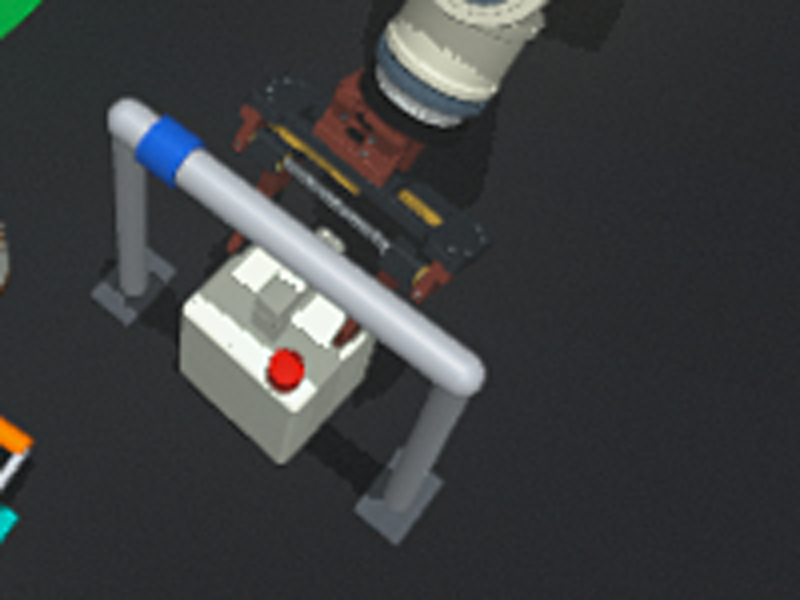

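```bash
python3 - <<'E'
from h import *
o=monitor.get_obs();Rt=R.from_rotvec(o["orientation"])
print(proj("wrist",o["ee_pos"]+Rt.apply([[0,0,0],[0,0,-19],[10,0,-19],[-10,0,-19]])).round(0).tolist())
for c in([583.8,211,70],[589.4,211.5,63.8]):
  P=R.from_euler("z",3.2,degrees=True).apply([[-47,-11,127],[-47,11,127],[23,-11,127],[23,11,127],[-47,0,101],[-12,0,114],[-50,-55,70],[-50,55,70],[35,32,92]])+c
  print(proj("wrist",P).round(0).tolist())
E
```

```text
[[321.0, 247.0], [321.0, 263.0], [321.0, 245.0], [321.0, 280.0]]
[[298.0, 252.0], [353.0, 252.0], [305.0, 308.0], [343.0, 308.0], [325.0, 200.0], [324.0, 261.0], [215.0, 147.0], [434.0, 147.0], [370.0, 261.0]]
[[299.0, 245.0], [351.0, 245.0], [306.0, 300.0], [342.0, 300.0], [325.0, 197.0], [324.0, 255.0], [220.0, 147.0], [428.0, 147.0], [369.0, 257.0]]
```

Request:
{"method": "carry_out", "body": {
  "targets": [
    [[0,0,0],[2,1,-3],87],
    [[0,0,0],[2,1,-3],60],
    [[0,0,0],[2,1,-3],30],
    [[0,0,0],[2,1,-3],10],
    [[0,0,0],[2,1,-3],10],
    [[0,0,0],[2,1,-3],10],
    [[0,0,0],[2,1,-3],10],
    [[0,0,0],[2,1,-3],10],
    [[0,0,0],[2,1,-3],10],
    [[0,0,0],[2,1,-3],10]
  ]
}}

```text
t: 4.75
ee_pos: [585.7, 210.0, 165.6]
orientation: [-0.068, 2.495, 0.023]
ft_force: [-0.9, -0.2, -0.4]
width: 30.5
```

```bash
python3 - <<'E'
from h import *
im=vision.get_image("wrist"); cv2.imwrite("pics/w5.png",im[:,:,::-1])
for i in range(3): o=monitor.get_obs(); print(o["ee_pos"].round(1),o["ft_force"].round(2),o["width"]); vision.get_image("top")
E
```

```text
[585.7 210.  165.5] [-0.15  0.67  0.42] 26.36471629828878
[585.7 209.9 165.6] [-0.39 -1.2   0.74] 22.644158004554907
[585.6 209.9 165.4] [-1.76 -0.74  3.25] 21.58285141946798
```

View pics/w5.png

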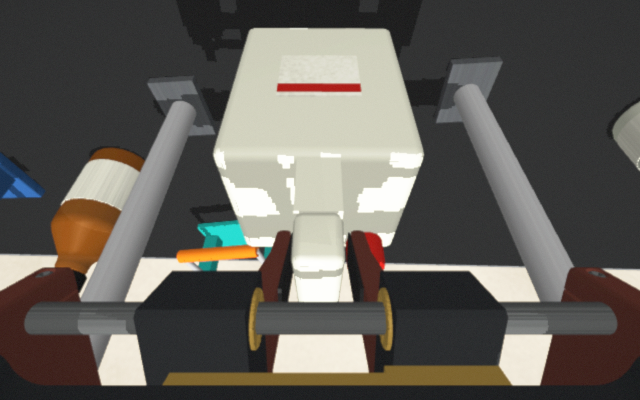

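Request:
{"method": "carry_out", "body": {
  "targets": [
    [[0,0,0],[0,0,0],10],
    [[0,0,0],[0,0,0],10],
    [[0,0,0],[0,0,0],10],
    [[0,0,0],[0,0,4],10],
    [[0,0,0],[0,0,10],10],
    [[0,0,0],[0,0,18],10],
    [[0,0,0],[0,0,25],10],
    [[0,0,0],[0,0,25],10],
    [[0,0,0],[0,0,25],10]
  ]
}}

```text
t: 5.7
ee_pos: [585.5, 209.9, 190.3]
orientation: [-0.068, 2.495, 0.023]
ft_force: [-0.1, -0.7, -4.7]
width: 21.8
```

```bash
python3 - <<'E'
from h import *
im=vision.get_image("wrist"); cv2.imwrite("pics/w6.png",im[:,:,::-1])
im=vision.get_image("scene"); cv2.imwrite("pics/s6.png",cv2.resize(im[200:350,280:480,::-1],None,fx=4,fy=4,interpolation=2))
for i in range(3): o=monitor.get_obs(); print(o["ee_pos"].round(1),o["ft_force"].round(2),o["moment"].round(2),o["width"]); vision.get_image("top")
E
```

```text
[585.2 209.8 189.8] [-0.2   0.22 -5.24] [ 0.04  0.78 -0.  ] 21.91843850712953
[585.2 209.8 189.7] [ 0.09  0.41 -4.29] [ 0.02  0.74 -0.04] 21.76425905868424
[585.3 209.8 189.7] [-0.43 -0.18 -3.82] [ 0.07  0.79 -0.02] 21.937976625602115
```

View pics/w6.png

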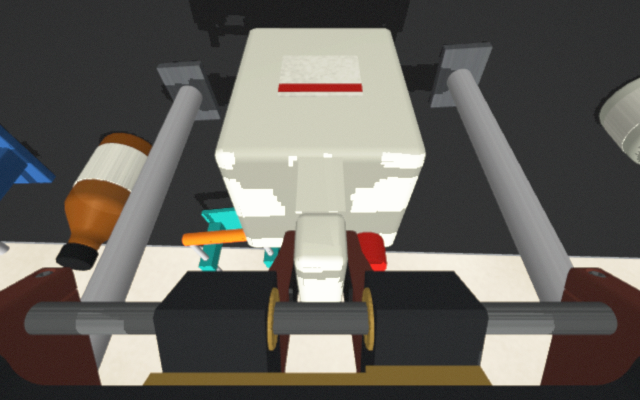

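View pics/s6.png

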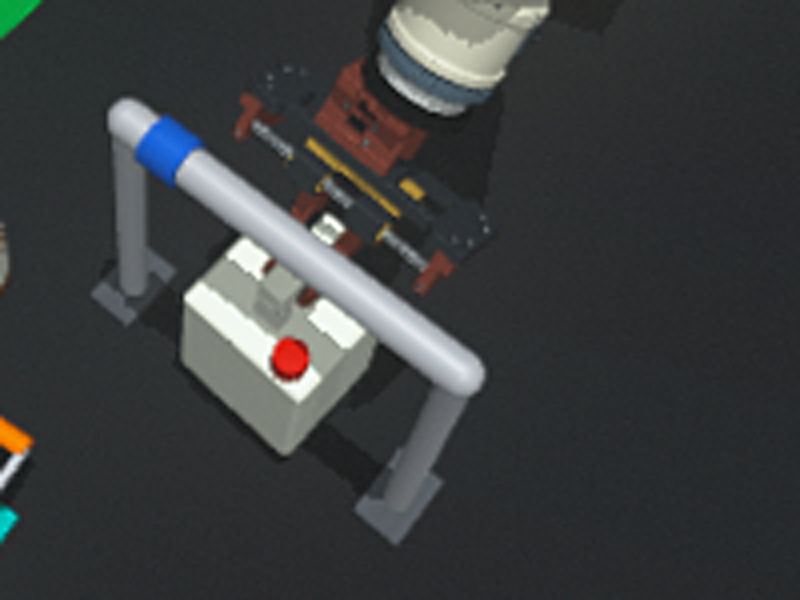

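Request:
{"method": "carry_out", "body": {
  "targets": [
    [[0,0,0],[-8,0,2],10],
    [[0,0,0],[-25,0,5],10],
    [[0,0,0],[-45,0,10],10],
    [[0,0,0],[-65,0,15],10],
    [[0,0,0],[-82,-5,15],10],
    [[0,0,0],[-90,-20,15],10],
    [[0,0,0],[-90,-45,15],10],
    [[0,0,0],[-90,-70,15],10],
    [[0,0,0],[-90,-95,15],10],
    [[0,0,0],[-90,-120,15],10]
  ]
}}

```text
t: 6.78
ee_pos: [494.9, 89.2, 205.7]
orientation: [-0.069, 2.494, 0.022]
ft_force: [-1.4, 0.0, -5.7]
width: 21.7
```

Request:
{"method": "carry_out", "body": {
  "targets": [
    [[0,0,0],[0,-25,0],10],
    [[0,0,0],[5,-50,0],10],
    [[0,0,0],[15,-75,0],10],
    [[0,0,0],[25,-100,0],10],
    [[0,0,0],[30,-125,0],10],
    [[0,0,0],[30,-150,0],10],
    [[0,0,0.5],[30,-175,0],10],
    [[0,0,1],[25,-200,0],10],
    [[0,0,1.5],[20,-225,0],10],
    [[0,0,1.5],[20,-250,0],10]
  ]
}}

```text
t: 7.62
ee_pos: [501.7, -4.5, 208.1]
orientation: [-0.089, 2.523, 0.024]
ft_force: [0.3, -0.9, -3.7]
width: 21.7
```

Request:
{"method": "carry_out", "body": {
  "targets": [
    [[0,0,0],[0,-25,0],10],
    [[0,0,0],[0,-50,0],10],
    [[0,0,0],[0,-70,0],10],
    [[0,0,0],[0,-80,0],10],
    [[0,0,0],[0,-85,0],10],
    [[0,0,0],[0,-85,0],10]
  ]
}}

```text
t: 8.12
ee_pos: [506.5, -81.3, 220.8]
orientation: [-0.074, 2.544, 0.002]
ft_force: [0.2, 0.4, -4.4]
width: 21.9
```

```bash
python3 - <<'E'
from h import *
im=vision.get_image("wrist"); cv2.imwrite("pics/w7.png",im[:,:,::-1])
im=vision.get_image("scene"); cv2.imwrite("pics/s7.png",cv2.resize(im[130:280,170:370,::-1],None,fx=4,fy=4,interpolation=2))
im=vision.get_image("top"); cv2.imwrite("pics/t7.png",cv2.resize(im[110:230,300:460,::-1],None,fx=5,fy=5,interpolation=2))
delta(goal(37,4.7),[518,-246,205])
o=monitor.get_obs();print(o["ee_pos"],o["ft_force"],o["moment"])
E
```

```text
turn [ 1.01 -2.82  1.57] shift [  12.  -165.9  -15.1] t 8.2667
[505.98557812 -80.06331115 220.13151726] [-0.89306002  0.15080387 -4.14440594] [-0.01123253  0.66410961  0.07971923]
```

View pics/w7.png

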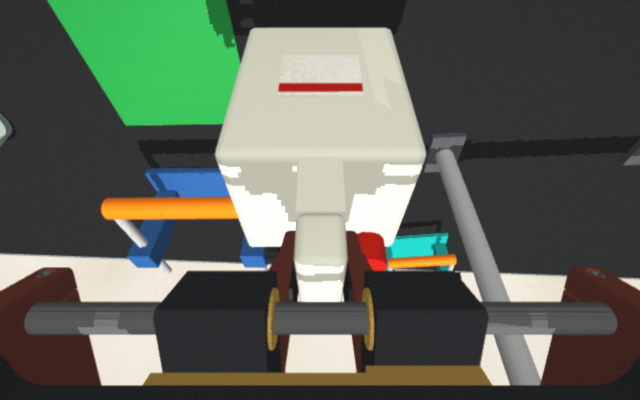

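View pics/s7.png

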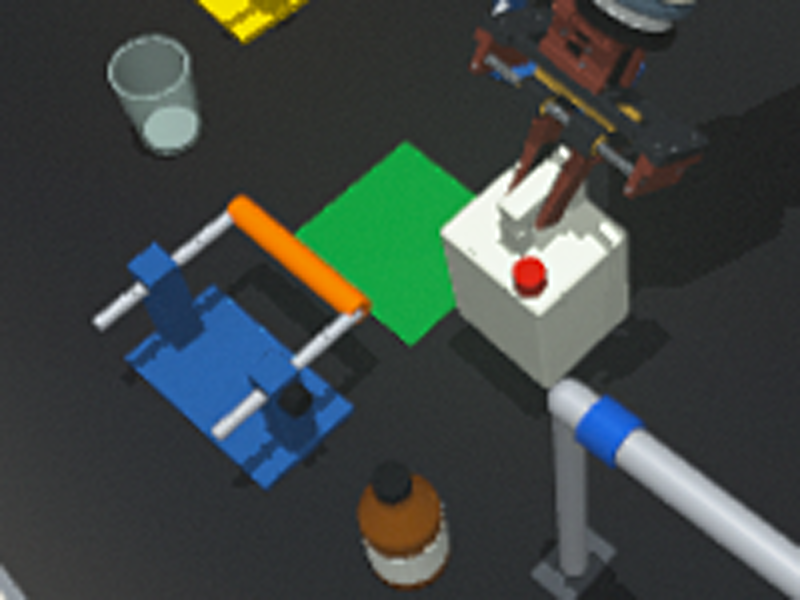

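View pics/t7.png

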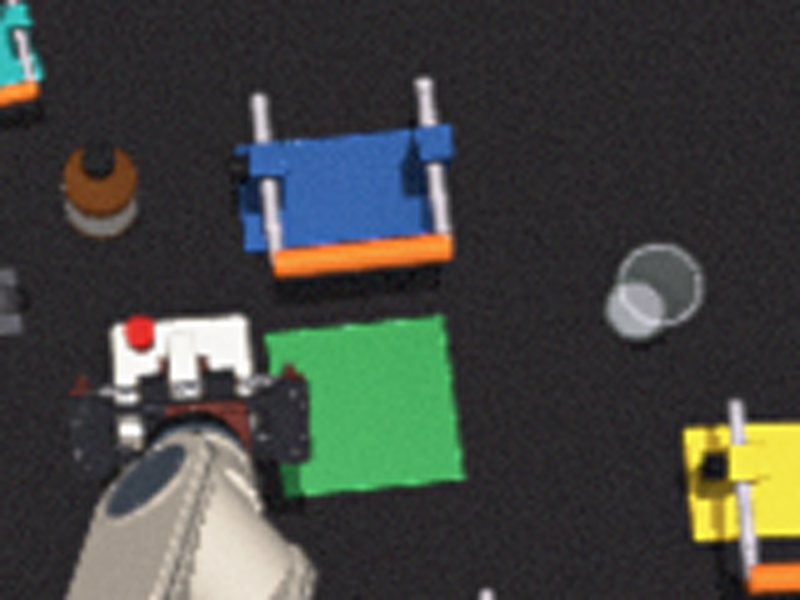

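Request:
{"method": "carry_out", "body": {
  "targets": [
    [[0.1,-0.3,0.2],[6,-25,0],10],
    [[0.3,-0.8,0.4],[12,-50,-3],10],
    [[0.5,-1.3,0.8],[12,-75,-6],10],
    [[0.7,-1.8,1.2],[12,-100,-10],10],
    [[0.9,-2.4,1.5],[12,-125,-12],10],
    [[1.0,-2.8,1.6],[12,-145,-15],10],
    [[1.0,-2.8,1.6],[12,-158,-15],10],
    [[1.0,-2.8,1.6],[12,-166,-15],10],
    [[1.0,-2.8,1.6],[12,-166,-15],10],
    [[1.0,-2.8,1.6],[12,-166,-15],10]
  ]
}}

```text
t: 9.1
ee_pos: [555.5, -189.3, 263.1]
orientation: [-0.05, 2.56, -0.021]
ft_force: [0.3, -0.5, -4.8]
width: 21.6
```

```bash
python3 - <<'E'
from h import *
im=vision.get_image("wrist"); cv2.imwrite("pics/w8.png",im[:,:,::-1])
im=vision.get_image("scene"); cv2.imwrite("pics/s8.png",cv2.resize(im[140:260,180:340,::-1],None,fx=5,fy=5,interpolation=2))
im=vision.get_image("top"); cv2.imwrite("pics/t8.png",cv2.resize(im[110:220,330:430,::-1],None,fx=5.4,fy=5.4,interpolation=2))
delta(goal(37,4.7),[518,-246,205])
o=monitor.get_obs();print(o["ee_pos"],o["ft_force"],o["moment"],o["qpos"])
E
```

```text
turn [ 1.65 -3.72  2.92] shift [-36.9 -57.2 -57.4] t 9.25
[ 554.91318735 -188.77049053  262.44423477] [-0.06142741  0.51461317 -5.38104243] [0.10883886 0.66717937 0.01563377] [-0.48108299  0.14605594  2.05397815  0.57137247  0.48141907 -2.54049294]
```

View pics/w8.png

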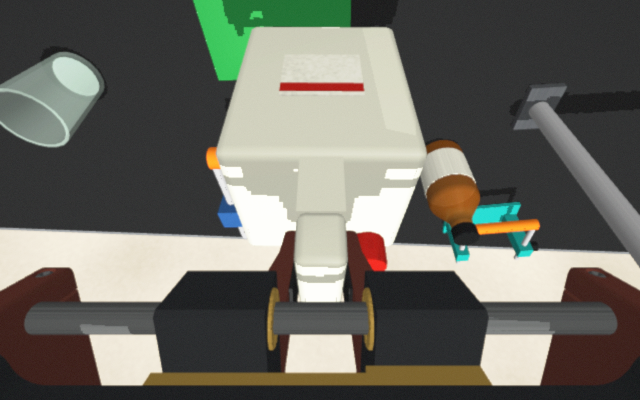

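View pics/s8.png

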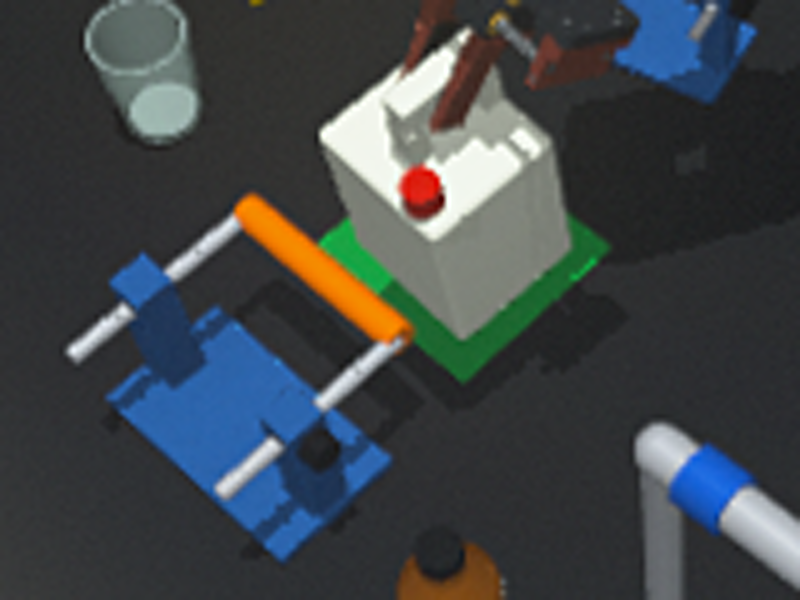

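View pics/t8.png

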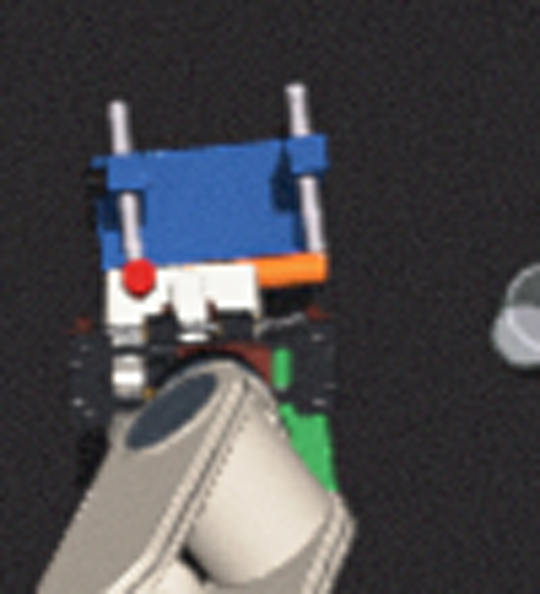

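```bash
cat > kin.py <<'E'
from h import *
def Ro(q): return R.from_euler("z",q[0])*R.from_euler("y",q[1]+q[2])*R.from_euler("z",q[3])*R.from_euler("y",q[4])*R.from_euler("z",q[5])*CONST
CONST=R.identity()
q0=[1.24801306,.423825918,1.63067682,0,1.08860251,-.0190414876]
CONST=Ro(q0).inv()*R.from_rotvec([-4.75237809e-01,-3.10518963,2.34422858e-03])
E
python3 - <<'E'
from kin import *
o=monitor.get_obs(); print(CONST.as_rotvec(degrees=True)); q=o["qpos"]
for s4 in(1,-1):
  for s6 in(1,-1):
    qq=q.copy();qq[3]*=s4;qq[5]*=s6; print(s4,s6,(Ro(qq).inv()*R.from_rotvec(o["orientation"])).magnitude())
E
```

```text
[ 5.26117491e-04 -5.07269939e-04  8.99996559e+01]
1 1 1.2959518684458821e-05
1 -1 1.2022054311812713
-1 1 1.1427459260828385
-1 -1 2.2688901135546704
```

```bash
cat >> kin.py <<'E'
def wrist(q1,A,Rg):
    M=((R.from_euler("z",q1)*R.from_euler("y",A)).inv()*Rg*CONST.inv())
    a=M.as_euler("ZYZ")
    return a
def wrap(a,lo,hi):
    for k in(-1,0,1):
        if lo<=a+2*np.pi*k<=hi: return a+2*np.pi*k
    return np.nan
E
python3 - <<'E'
from kin import *
print(monitor.get_obs()["qpos"])
for flip in(0,180):
  print("flip",flip)
  for q1 in(-.45,):
   for t in(40,37,30,20,10,0,-10,-20,-30):
    row=[]
    for A in(1.9,2.05,2.2):
        a=wrist(q1,A,goal(t,4.7)*R.from_euler("z",flip,degrees=True))
        row.append((round(wrap(a[0],-1.31,4.45),2),round(a[1],2),round((a[2]+np.pi)%(2*np.pi)-np.pi,2)))
    print(t,row)
E
```

```text
[-0.48108299  0.14605594  2.05397815  0.57137247  0.48141907 -2.54049294]
flip 0
40 [(np.float64(0.54), np.float64(0.69), np.float64(-2.43)), (np.float64(0.66), np.float64(0.56), np.float64(-2.57)), (np.float64(0.84), np.float64(0.45), np.float64(-2.78))]
37 [(np.float64(0.48), np.float64(0.72), np.float64(-2.38)), (np.float64(0.58), np.float64(0.59), np.float64(-2.5)), (np.float64(0.73), np.float64(0.47), np.float64(-2.68))]
30 [(np.float64(0.36), np.float64(0.81), np.float64(-2.29)), (np.float64(0.42), np.float64(0.67), np.float64(-2.38)), (np.float64(0.52), np.float64(0.54), np.float64(-2.5))]
20 [(np.float64(0.22), np.float64(0.95), np.float64(-2.2)), (np.float64(0.24), np.float64(0.8), np.float64(-2.25)), (np.float64(0.29), np.float64(0.66), np.float64(-2.31))]
10 [(np.float64(0.1), np.float64(1.09), np.float64(-2.14)), (np.float64(0.11), np.float64(0.94), np.float64(-2.16)), (np.float64(0.12), np.float64(0.79), np.float64(-2.18))]
0 [(np.float64(-0.0), np.float64(1.24), np.float64(-2.1)), (np.float64(-0.0), np.float64(1.09), np.float64(-2.1)), (np.float64(-0.0), np.float64(0.94
[... 1411 characters left out ...]
4(0.96))]
0 [(np.float64(0.0), np.float64(1.24), np.float64(1.04)), (np.float64(0.0), np.float64(1.09), np.float64(1.04)), (np.float64(0.0), np.float64(0.94), np.float64(1.04))]
-10 [(np.float64(-0.09), np.float64(1.39), np.float64(1.06)), (np.float64(-0.09), np.float64(1.24), np.float64(1.08)), (np.float64(-0.1), np.float64(1.09), np.float64(1.09))]
-20 [(np.float64(-0.17), np.float64(1.55), np.float64(1.07)), (np.float64(-0.18), np.float64(1.4), np.float64(1.1)), (np.float64(-0.18), np.float64(1.25), np.float64(1.12))]
-30 [(np.float64(-0.26), np.float64(1.7), np.float64(1.07)), (np.float64(-0.26), np.float64(1.55), np.float64(1.1)), (np.float64(-0.26), np.float64(1.41), np.float64(1.14))]
```

```bash
python3 - <<'E'
from kin import *
delta(goal(37,0),[575,-60,262])
for q1 in(0,-.1,-.2):
  for A in (1.9,2.05,2.2,2.35): a=wrist(q1,A,goal(37,0)); print(q1,A,a.round(2))
E
```

```text
turn [ 1.5  -3.78 -1.78] shift [ 20.1 128.8  -0.4] t 9.25
0 1.9 [ 0.    0.6  -1.57]
0 2.05 [ 0.    0.45 -1.57]
0 2.2 [ 0.    0.3  -1.57]
0 2.35 [ 0.    0.15 -1.57]
-0.1 1.9 [ 0.11  0.6  -1.74]
-0.1 2.05 [ 0.14  0.45 -1.78]
-0.1 2.2 [ 0.2   0.3  -1.84]
-0.1 2.35 [ 0.39  0.16 -2.03]
-0.2 1.9 [ 0.21  0.62 -1.9 ]
-0.2 2.05 [ 0.27  0.47 -1.97]
-0.2 2.2 [ 0.38  0.33 -2.09]
-0.2 2.35 [ 0.66  0.2  -2.38]
```

Request:
{"method": "carry_out", "body": {
  "targets": [
    [[0,0,-0.8],[-2,10,12],10],
    [[0,0,-1.5],[-2,25,25],10],
    [[0.5,-1,-1.8],[0,45,30],10],
    [[1,-2,-1.8],[0,68,30],10],
    [[1.5,-3.8,-1.8],[5,90,25],10],
    [[1.5,-3.8,-1.8],[15,110,10],10],
    [[1.5,-3.8,-1.8],[20,125,0],10],
    [[1.5,-3.8,-1.8],[20,129,-10],10],
    [[1.5,-3.8,-1.8],[20,129,-20],10],
    [[1.5,-3.8,-1.8],[20,129,-20],10]
  ]
}}

```text
t: 10.08
ee_pos: [573.4, -58.6, 240.1]
orientation: [-0.001, 2.5, 0.002]
ft_force: [0.4, 0.2, -4.8]
width: 22.1
```

```bash
python3 - <<'E'
from kin import *
im=vision.get_image("scene"); cv2.imwrite("pics/s9.png",cv2.resize(im[140:290,180:380,::-1],None,fx=4,fy=4,interpolation=2))
delta(goal(37,0),[575,-60,200])
o=monitor.get_obs();print(o["ee_pos"],o["orientation"],o["ft_force"],o["qpos"])
E
```

```text
turn [-0.04 -0.13 -0.01] shift [  1.   -0.8 -41.3] t 10.1333
[574.04615092 -59.21679377 241.28102875] [-4.22828489e-05  2.49815938e+00  8.65811477e-04] [-0.39802548 -0.0926428  -3.9442857 ] [-0.18213999  0.14643456  2.1522608   0.49016824  0.23429655 -2.19568028]
```

View pics/s9.png

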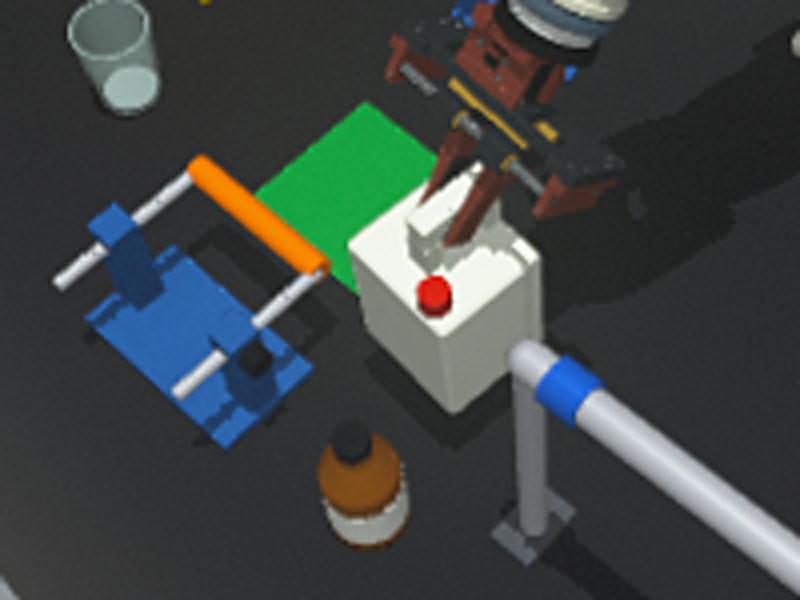

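Request:
{"method": "carry_out", "body": {
  "targets": [
    [[0,0,0],[0,0,-15],10],
    [[0,0,0],[0,0,-32],10],
    [[0,0,0],[0,0,-49],10],
    [[0,0,0],[0,0,-62],10],
    [[0,0,0],[0,0,-70],10],
    [[0,0,0],[0,0,-73],10],
    [[0,0,0],[0,0,-73],10]
  ]
}}

```text
t: 10.72
ee_pos: [579.7, -55.5, 181.9]
orientation: [0.004, 2.515, -0.015]
ft_force: [-0.5, 0.0, -4.6]
width: 22.0
```

```bash
python3 - <<'E'
from kin import *
for i in range(3): o=monitor.get_obs();print(o["ee_pos"].round(1),o["ft_force"].round(1),o["moment"].round(2),o["qpos"].round(3)); vision.get_image("top")
delta(goal(37,0),[575,-60,165])
E
```

```text
[579.7 -55.5 181.9] [-0.5  0.  -4.6] [ 0.06  0.71 -0.  ] [-0.159  0.271  2.176  0.843  0.109 -2.54 ]
[579.7 -55.6 182.2] [ 0.2 -0.6 -4.4] [0.05 0.74 0.03] [-0.159  0.27   2.177  0.843  0.109 -2.541]
[579.6 -55.7 182.3] [-0.6 -0.3 -4.6] [ 0.02  0.74 -0.02] [-0.159  0.27   2.177  0.844  0.109 -2.541]
turn [ 0.53 -1.08  0.45] shift [ -4.5  -4.3 -17.3] t 10.8667
```

```bash
cat >> kin.py <<'E'
D=[(q0,[186.8,595.9,221.9]),([-0.48108299,0.14605594,2.05397815,0.57137247,0.48141907,-2.54049294],[554.9,-188.8,262.4]),
([-0.18213999,0.14643456,2.1522608,0.49016824,0.23429655,-2.19568028],[574.05,-59.22,241.28]),([-0.159,.270,2.177,.844,.109,-2.541],[579.7,-55.6,182.1])]
def rows(q,p):
    A=q[1]+q[2]; zd=Ro(q).as_matrix()[:,2]; c,s=np.cos(q[0]),np.sin(q[0])
    return [[1,0,np.sin(q[1]),np.sin(A),np.cos(A),zd[0]*c+zd[1]*s],[0,1,np.cos(q[1]),np.cos(A),-np.sin(A),zd[2]]],[p[0]*c+p[1]*s,p[2]],[-s*p[0]+c*p[1],-s*zd[0]+c*zd[1]]
E
python3 - <<'E'
from kin import *
M=[];b=[]
for q,p in D:
    m,y,l=rows(np.array(q),p); M+=m;b+=y; print("L lateral",l[0],l[1],l[0]/l[1] if abs(l[1])>.01 else None)
M=np.array(M);b=np.array(b)
print(np.linalg.svd(M)[1]); x=np.linalg.lstsq(M,b,rcond=1e-3)[0];print(x,M@x-b)
# no offsets
x=np.linalg.lstsq(M[:,[1,2,3,5]],b,rcond=None)[0];print(x,M[:,[1,2,3,5]]@x-b)
x=np.linalg.lstsq(M[:,[0,1,2,3,5]],b,rcond=None)[0];print(x,M[:,[0,1,2,3,5]]@x-b)
E
```

```text
L lateral 11.870896667443589 -1.1483997805972678e-05 None
L lateral 89.40403082366058 0.25040929764657616 357.031594529066
L lateral 45.73990260037795 0.10929586441370068 418.49618780858714
L lateral 36.88575503352973 0.08129652924201719 453.7186934970128
[3.83416415 2.9716154  0.55911034 0.24620902 0.10692558 0.0526437 ]
[5.58081375e-01 3.10103650e+02 5.63277645e+02 4.83669158e+02
 7.64041996e+01 3.09070450e+02] [ 0.00771895 -0.00217183 -0.04515207  0.01569152  0.05422112 -0.02160978
 -0.016788    0.00809009]
[200.67532002 557.32297864 444.19413069 272.1862075 ] [-2.35696956  8.0231878  -6.39459325  0.55373449 -1.77042092 -2.52802715
  9.85204459 -6.04889514]
[ 61.64180949 192.00716435 506.39005644 398.82858056 237.91108343] [-1.77061559  8.30149195 -5.5469653  -3.13424083 -1.64849077 -3.98092946
  8.96607166 -1.18632166]
```

```bash
cat >> kin.py <<'E'
a1,h,l2,l3,a3,L,d=.56,310.10,563.28,483.67,76.40,309.07,11.87
lo=np.array([-3,-.9,.09,-1.31,.11,-2.54]);hi=np.array([3,2.11,2.58,4.45,2.69,2.54])
def fk(q):
    A=q[1]+q[2];Rt=Ro(q); r=a1+l2*np.sin(q[1])+l3*np.sin(A)+a3*np.cos(A);z=h+l2*np.cos(q[1])+l3*np.cos(A)-a3*np.sin(A)
    c,s=np.cos(q[0]),np.sin(q[0]); return np.array([c*r-s*d,s*r+c*d,z])+L*Rt.as_matrix()[:,2],Rt
def ik(P,Rg):
    zd=Rg.as_matrix()[:,2];W=np.array(P)-L*zd; rr=np.hypot(W[0],W[1]); r=np.sqrt(rr**2-d**2)
    q1=np.arctan2(W[1],W[0])-np.arcsin(d/rr); x=r-a1;z=W[2]-h; f=np.hypot(l3,a3);D=np.hypot(x,z)
    phi=np.arctan2(a3,l3)  # forearm vec angle from up: l3 dir at A, a3 dir at A+90 => angle A+phi
    cb=(D*D-l2*l2-f*f)/(2*l2*f)
    if abs(cb)>1: return None
    b=np.arccos(cb); q3=b-phi; q2=np.arctan2(x,z)-np.arctan2(f*np.sin(b),l2+f*np.cos(b))
    w=wrist(q1,q2+q3,Rg); q=np.array([q1,q2,q3,wrap(w[0],-1.31,4.45),w[1],(w[2]+np.pi)%(2*np.pi)-np.pi]); return q
def ok(q): return q is not None and np.all(q>=lo+.03) and np.all(q<=hi-.03)
def canpose(tilt,yaw,flip,center,tip=0):
    """TCP pose to hold canister whose body centre/yaw/tip given; tool tilt relative to canister = tilt"""
    C=R.from_euler("z",yaw,degrees=True)*R.from_euler("y",tip,degrees=True)
    T=C*goal(tilt,0)*R.from_euler("z",flip,degrees=True)
    return np.array(center)+C.apply([-12,0,114])+19*T.as_matrix()[:,2],T
E
python3 - <<'E'
from kin import *
for q,p in D: print(np.abs(fk(q)[0]-p).max(), ik(*fk(q)).round(3)-np.round(q,3))
c=[518.3,-245.4,74]
for flip in(0,180):
  for t in(0,10,15,20,25,30,37):
    P,T=canpose(t,4.7,flip,c); q=ik(P,T)
    # tipped 28 about rear bottom edge
    C=R.from_euler("z",4.7,degrees=True); e=np.array(c)+C.apply([50,0,-70]); c2=e+(C*R.from_euler("y",28,degrees=True)).apply([-50,0,70])
    q2=ik(*canpose(t,4.7,flip,c2,28)); print(flip,t,q.round(2),ok(q),q2.round(2),ok(q2))
for x in(560,580,600,620,640):
  for y in(-60,0): 
    q=ik(*canpose(37,0,0,[x,y,70]));print(x,y,q.round(2),ok(q))
E
```

```text
0.011207661899788945 [ 0.  0.  0. -0.  0.  0.]
0.10564500961532985 [0. 0. 0. 0. 0. 0.]
0.09914677910160208 [0. 0. 0. 0. 0. 0.]
0.11086865911139654 [0. 0. 0. 0. 0. 0.]
0 0 [-0.47  0.4   1.81 -0.    0.93 -2.13] True [-0.32  0.72  1.32 -0.18  1.57 -1.92] True
0 10 [-0.53  0.35  1.91  0.15  0.75 -2.28] True [-0.34  0.63  1.42 -0.13  1.38 -1.95] True
0 15 [-0.55  0.33  1.95  0.25  0.66 -2.39] True [-0.35  0.59  1.47 -0.1   1.28 -1.97] True
0 20 [-0.58  0.32  2.    0.39  0.58 -2.54] False [-0.37  0.56  1.53 -0.07  1.18 -1.99] True
0 25 [-0.61  0.31  2.04  0.58  0.52 -2.74] False [-0.39  0.52  1.58 -0.03  1.08 -2.03] True
0 30 [-0.65  0.31  2.09  0.82  0.47 -2.99] False [-0.4   0.49  1.64  0.02  0.98 -2.07] True
0 37 [-0.69  0.32  2.14  1.2   0.47  2.89] False [-0.43  0.45  1.71  0.1   0.84 -2.15] True
180 0 [-0.47  0.4   1.81  0.    0.93  1.01] True [-0.32  0.72  1.32 -0.18  1.57  1.22] True
180 10 [-0.53  0.35  1.91  0.15  0.75  0.86] True [-0.34  0.63  1.42 -0.13  1.38  1.19] True
180 15 [-0.55  0.33  1.95  0.25  0.66  0.75] True [-0.35  0.59  1.47 -0.1   1.28  1.17] True
180 20 [-0.58  
[... 166 characters left out ...]
True
180 30 [-0.65  0.31  2.09  0.82  0.47  0.16] True [-0.4   0.49  1.64  0.02  0.98  1.07] True
180 37 [-0.69  0.32  2.14  1.2   0.47 -0.25] True [-0.43  0.45  1.71  0.1   0.84  0.99] True
560 -60 [-0.19  0.28  2.23  1.64  0.11  2.92] False
560 0 [-0.03  0.27  2.24  2.39  0.03  2.3 ] False
580 -60 [-0.18  0.3   2.19  1.5   0.11  3.07] False
580 0 [-0.03  0.3   2.2   1.78  0.02  2.91] False
600 -60 [-0.17  0.32  2.15  1.34  0.11 -3.05] False
600 0 [-0.03  0.32  2.16  0.91  0.02 -2.51] False
620 -60 [-0.16  0.35  2.11  1.18  0.11 -2.88] False
620 0 [-0.03  0.34  2.12  0.49  0.04 -2.08] False
640 -60 [-0.16  0.37  2.07  1.01  0.11 -2.71] False
640 0 [-0.03  0.37  2.08  0.31  0.05 -1.9 ] False
```

```bash
python3 - <<'E'
from kin import *
for yaw in(0,-15,-30,-45):
  for y in(-100,-60,-20,30,80,130,180):
    r=[]
    for x in(440,480,520,560,590):
      q=ik(*canpose(37,yaw,0,[x,y,70])); q5=[ok(ik(*canpose(t,yaw,180,[x,y,70]))) for t in(0,15,25,37)]
      m=-9 if q is None else min((q-lo).min(),(hi-q).min()); r.append(f"{m:.2f}/{''.join('01'[int(bool(k))] for k in q5)}")
    print(yaw,y,r)
E
```

```text
0 -100 ['-0.06/1111', '-0.14/1111', '-0.26/1111', '-0.43/1111', '-0.58/1111']
0 -60 ['0.07/1111', '-0.00/1111', '-0.15/1110', '-0.38/1110', '-0.59/1110']
0 -20 ['0.01/1110', '-0.01/1110', '-0.03/1110', '-0.19/1110', '-0.53/1110']
0 30 ['-0.00/1110', '-0.02/1110', '-0.05/1110', '-0.08/1110', 'nan/1110']
0 80 ['0.07/1111', '0.04/1110', '0.02/1110', 'nan/1110', 'nan/1110']
0 130 ['nan/1110', 'nan/1110', 'nan/1110', 'nan/1110', 'nan/1110']
0 180 ['nan/1100', 'nan/1110', 'nan/1110', 'nan/1110', '0.05/1110']
-15 -100 ['-0.01/1110', '-0.03/1110', '-0.05/1110', 'nan/1110', 'nan/1110']
-15 -60 ['0.03/1110', '0.02/1110', '0.01/1110', 'nan/1110', 'nan/1110']
-15 -20 ['0.09/1110', 'nan/1110', 'nan/1110', 'nan/1110', 'nan/1110']
-15 30 ['nan/1110', 'nan/1110', 'nan/1110', 'nan/1110', 'nan/1110']
-15 80 ['nan/1100', 'nan/1100', 'nan/1100', 'nan/1110', '0.03/1110']
-15 130 ['nan/1100', 'nan/1100', '0.00/1100', '0.05/1100', '0.10/1100']
-15 180 ['0.06/1000', '0.07/1100', '0.09/1100', '0.13/1100', '0.16/1100']
-30 -100 ['nan/1110', 'nan/1110', 'nan/1110', 'nan/1110', '0.02/1110']
-30 -60 ['nan/1100',
[... 229 characters left out ...]
.13/1000', '0.16/1000', '0.19/1100']
-30 130 ['0.19/1000', '0.19/1000', '0.20/1000', '0.22/1000', '0.25/1000']
-30 180 ['0.26/1000', '0.26/1000', '0.27/1000', '0.28/1000', '0.30/1000']
-45 -100 ['nan/1100', '0.01/1100', '0.07/1100', '0.13/1100', '0.17/1100']
-45 -60 ['0.04/1000', '0.08/1000', '0.12/1000', '0.17/1000', '0.20/1000']
-45 -20 ['0.12/1000', '0.14/1000', '0.17/1000', '0.21/1000', '0.24/1000']
-45 30 ['0.21/1000', '0.22/1000', '0.24/1000', '0.26/1000', '0.29/1000']
-45 80 ['0.29/0000', '0.29/0000', '0.30/1000', '0.32/1000', '0.33/1000']
-45 130 ['0.36/0000', '0.36/0000', '0.36/0000', '0.37/0000', '0.38/0000']
-45 180 ['0.43/0000', '0.42/0000', '0.42/0000', '0.42/0000', '0.43/0000']
```

```bash
python3 - <<'E'
from kin import *
def m(q): return "None" if q is None else f"{min((q-lo).min(),(hi-q).min()):.2f} {q.round(2)}"
c=np.array([540,-20,70.])
print("current->up")
for P,yaw in(([580,-56,182],0),([575,-56,230],0),([570,-50,300],0),([560,-40,300],-15),([550,-30,300],-30),([545,-25,300],-45)): print(yaw,P,m(ik(P,goal(37,yaw))))
for z in(200,150,130,110,90,70): print(z,m(ik(*canpose(37,-45,0,[540,-20,z]))),canpose(37,-45,0,[540,-20,z])[0].round(1))
for t in(37,20,0):
  for z in (70,120,170): print("t",t,z,m(ik(*canpose(t,-45,0,[540,-20,z]))))
for f in(0,.2,.4,.6,.8,1):
  for t in(0,5): print("carry",f,t,m(ik(*canpose(t,-45+f*49.7,0,[540-22*f,-20-225*f,130]))))
E
```

```text
current->up
0 [580, -56, 182] -0.34 [-0.17  0.27  2.19  1.18  0.11 -2.88]
0 [575, -56, 230] 0.09 [-0.17  0.17  2.16  0.55  0.2  -2.25]
0 [570, -50, 300] 0.26 [-0.16  0.04  2.11  0.27  0.37 -1.95]
-15 [560, -40, 300] 0.29 [-0.01  0.03  2.12 -0.4   0.4  -1.  ]
-30 [550, -30, 300] 0.48 [ 0.13  0.05  2.09 -0.72  0.59 -0.39]
-45 [545, -25, 300] 0.52 [ 0.22  0.1   2.03 -0.79  0.8  -0.05]
200 0.51 [ 0.24  0.1   2.04 -0.8   0.8  -0.03] [539.6 -19.6 298.8]
150 0.42 [ 0.24  0.18  2.09 -0.89  0.72  0.1 ] [539.6 -19.6 248.8]
130 0.37 [ 0.24  0.21  2.1  -0.94  0.69  0.17] [539.6 -19.6 228.8]
110 0.31 [ 0.24  0.25  2.12 -1.    0.66  0.23] [539.6 -19.6 208.8]
90 0.25 [ 0.24  0.29  2.13 -1.06  0.63  0.31] [539.6 -19.6 188.8]
70 0.19 [ 0.24  0.33  2.14 -1.12  0.61  0.39] [539.6 -19.6 168.8]
t 37 70 0.19 [ 0.24  0.33  2.14 -1.12  0.61  0.39]
t 37 120 0.34 [ 0.24  0.23  2.11 -0.97  0.67  0.2 ]
t 37 170 0.46 [ 0.24  0.15  2.07 -0.85  0.75  0.04]
t 20 70 0.52 [ 0.1   0.31  2.03 -0.47  0.63 -0.33]
t 20 120 0.58 [ 0.1   0.22  2.   -0.4   0.74 -0.41]
t 20 170 0.63 [ 0.1   0.15  1.95 -0.36  0.85 -0.47]
t 0 70 0.70 [-0.04  0.37  1.88  0.    0.9  -0.83]
t 0 120 0.74 [-0.04  0.3   1.84  0.    1.   -0.83]
t 0 170 0.78 [-0.04  0.24  1.8   0.    1.11 -0.83]
carry 0 0 0.75 [-0.04  0.28  1.83  0.    1.02 -0.83]
carry 0 5 0.71 [-0.01  0.26  1.87 -0.08  0.95 -0.75]
carry 0.2 0 0.74 [-0.13  0.28  1.84  0.    1.02 -1.09]
carry 0.2 5 0.69 [-0.11  0.25  1.89 -0.05  0.93 -1.04]
carry 0.4 0 0.74 [-0.22  0.28  1.84  0.    1.02 -1.35]
carry 0.4 5 0.69 [-0.21  0.25  1.89 -0.02  0.92 -1.33]
carry 0.6 0 0.76 [-0.31  0.29  1.82 -0.    1.03 -1.61]
carry 0.6 5 0.70 [-0.31  0.26  1.88  0.01  0.92 -1.62]
carry 0.8 0 0.67 [-0.39  0.31  1.8  -0.    1.03 -1.87]
carry 0.8 5 0.63 [-0.41  0.27  1.85  0.03  0.93 -1.91]
carry 1 0 0.41 [-0.47  0.33  1.77 -0.    1.04 -2.13]
carry 1 5 0.36 [-0.5   0.3   1.82  0.06  0.96 -2.18]
```

Request:
{"method": "carry_out", "body": {
  "targets": [
    [[0,0,0],[-2,1,15],10],
    [[0,0,0],[-4,2,40],10],
    [[0,0,0],[-6,3,65],10],
    [[0,0,0],[-8,5,90],10],
    [[0.5,-1,0.5],[-10,6,110],10],
    [[0.5,-1,0.5],[-10,6,118],10],
    [[0.5,-1,0.5],[-10,6,118],10]
  ]
}}

```text
t: 11.45
ee_pos: [569.8, -50.0, 302.3]
orientation: [0.0, 2.494, -0.001]
ft_force: [0.1, -0.1, -2.6]
width: 21.4
```

```bash
python3 - <<'E'
from kin import *
print(monitor.get_obs()["qpos"].round(2)); delta(goal(37,-22),[555,-35,298]);delta(goal(37,-45),[540,-20,298])
E
```

```text
[-0.16  0.03  2.1   0.26  0.37 -1.94]
turn [  0.08   0.08 -21.98] shift [-14.8  15.   -4.3] t 11.45
turn [  0.09   0.07 -44.98] shift [-29.8  30.   -4.3] t 11.45
```

Request:
{"method": "carry_out", "body": {
  "targets": [
    [[0,0,-4],[-3,3,0],10],
    [[0,0,-8],[-6,6,0],10],
    [[0,0,-12],[-8,8,0],10],
    [[0,0,-17],[-11,11,0],10],
    [[0,0,-22],[-15,15,0],10],
    [[0,0,-28],[-18,18,0],10],
    [[0,0,-34],[-22,22,0],10],
    [[0,0,-40],[-26,26,-2],10],
    [[0,0,-45],[-30,30,-4],10],
    [[0,0,-45],[-30,30,-4],10]
  ]
}}

```text
t: 12.28
ee_pos: [537.5, -19.5, 293.7]
orientation: [0.877, 2.372, -0.292]
ft_force: [-0.2, -0.2, -4.1]
width: 22.0
```

```bash
python3 - <<'E'
from kin import *
o=monitor.get_obs();print(o["qpos"].round(2),o["width"]); delta(goal(37,-45),[540,-20,175])
E
```

```text
[ 0.22  0.08  2.07 -0.79  0.74 -0.11] 21.996116463815767
turn [-0.26 -0.45 -4.37] shift [   2.5   -0.5 -118.7] t 12.2833
```

Request:
{"method": "carry_out", "body": {
  "targets": [
    [[0,0,0],[0,0,-5],10],
    [[0,0,0],[0,0,-25],10],
    [[0,0,0],[0,0,-50],10],
    [[0,0,0],[0,0,-75],10],
    [[0,0,0],[0,0,-95],10],
    [[0,0,0],[0,0,-108],10],
    [[0,0,0],[0,0,-114],10],
    [[0,0,0],[0,0,-114],10],
    [[0,0,0],[0,0,-114],10]
  ]
}}

```text
t: 13.03
ee_pos: [538.4, -19.6, 180.1]
orientation: [0.869, 2.378, -0.289]
ft_force: [0.6, -0.1, -4.0]
width: 21.9
```

```bash
python3 - <<'E'
from kin import *
o=monitor.get_obs();print(o["qpos"].round(2),o["width"],o["ee_pos"],o["ft_force"]); delta(goal(37,-45),[540,-20,166])
im=vision.get_image("scene"); cv2.imwrite("pics/s10.png",cv2.resize(im[110:290,200:400,::-1],None,fx=4,fy=3.3,interpolation=2))
E
```

```text
[ 0.22  0.29  2.16 -1.1   0.56  0.27] 21.928070567435594 [538.37959739 -19.63538784 180.0747065 ] [ 0.63941314 -0.10207515 -3.97443362]
turn [-0.32 -0.57 -4.81] shift [  1.6  -0.4 -14.1] t 13.0333
```

View pics/s10.png

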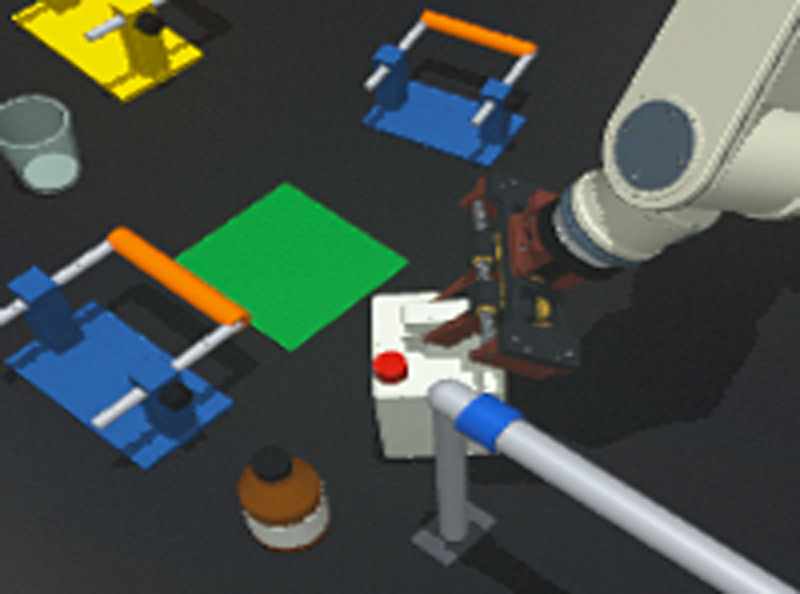

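Request:
{"method": "carry_out", "body": {
  "targets": [
    [[-0.3,-0.6,0],[0,0,-6],10],
    [[-0.3,-0.6,0],[0,0,-11],10],
    [[-0.3,-0.6,0],[0,0,-14],10],
    [[-0.3,-0.6,0],[0,0,-14.5],10],
    [[-0.3,-0.6,0],[0,0,-14.5],10]
  ]
}}

```text
t: 13.5
ee_pos: [539.1, -19.5, 167.0]
orientation: [0.868, 2.362, -0.289]
ft_force: [-0.2, -0.3, -4.1]
width: 22.1
```

Request:
{"method": "carry_out", "body": {
  "targets": [
    [[0,0,0],[0,0,-1],10],
    [[0,0,0],[0,0,-1.5],10],
    [[0,0,0],[0,0,-1.5],10],
    [[0,0,0],[0,0,-1.5],10]
  ]
}}

```text
t: 13.83
ee_pos: [539.5, -19.4, 165.9]
orientation: [0.868, 2.361, -0.289]
ft_force: [-0.2, 1.2, -1.5]
width: 21.8
```

Request:
{"method": "carry_out", "body": {
  "targets": [
    [[0,0,0],[0,0,-0.7],10],
    [[0,0,0],[0,0,-0.7],10],
    [[0,0,0],[0,0,-0.7],40],
    [[0,0,0],[0,0,-0.7],60],
    [[0,0,0],[0,0,-0.7],60],
    [[0,0,0],[0,0,-0.7],60],
    [[0,0,0],[0,0,-0.7],60],
    [[0,0,0],[0,0,-0.7],60],
    [[0,0,0],[0,0,-0.7],60]
  ]
}}

```text
t: 14.58
ee_pos: [539.0, -19.6, 164.7]
orientation: [0.869, 2.362, -0.29]
ft_force: [0.6, 0.1, -0.2]
width: 59.3
```

```bash
python3 - <<'E'
from kin import *
o=monitor.get_obs();print(o["qpos"].round(2),o["width"],o["ee_pos"],o["ft_force"]);T=R.from_rotvec(o["orientation"]);z=T.as_matrix()[:,2]
print(z, np.degrees(np.arctan2(z[1],z[0])),"back 50",-50*z)
g=o["ee_pos"]-19*z; yaw=np.degrees(np.arctan2(z[1],z[0]))
for t in(4,):
    G=goal(t,yaw); zz=G.as_matrix()[:,2]; 
    for b in(70,0): delta(G,g+(19-b)*zz)
print("grip",g)
E
```

```text
[ 0.22  0.33  2.17 -1.2   0.54  0.39] 59.25947831793415 [539.03705153 -19.64495925 164.73568847] [ 0.61313529  0.07487646 -0.23096784]
[ 0.4616216  -0.39007543 -0.79670989] -40.198184466652414 back 50 [-23.08108018  19.50377138  39.83549472]
turn [21.37 25.39  0.17] shift [-11.5   9.7  66. ] t 14.5833
turn [21.37 25.39  0.17] shift [-7.8  6.6 -3.8] t 14.5833
grip [530.26624106 -12.23352613 179.87317646]
```

Request:
{"method": "carry_out", "body": {
  "targets": [
    [[0,0,0],[-10,8,16],60],
    [[0,0,0],[-20,17,34],60],
    [[2,2.5,0],[-28,23,50],60],
    [[7,8,0],[-26,22,75],60],
    [[12,14,0],[-22,18,100],70],
    [[17,20,0],[-18,15,120],87],
    [[21,25,0],[-14,12,126],87],
    [[21.4,25.4,0.2],[-14,12,126],87],
    [[21.4,25.4,0.2],[-14,12,126],87]
  ]
}}

```text
t: 15.33
ee_pos: [527.3, -7.5, 294.0]
orientation: [1.055, 2.889, -0.026]
ft_force: [-0.1, -1.2, 0.1]
width: 86.1
```

```bash
python3 - <<'E'
from kin import *
o=monitor.get_obs();im=vision.get_image("wrist"); cv2.imwrite("pics/w11.png",im[:,:,::-1])
print(o["qpos"].round(2),o["width"],o["ee_pos"]);z=R.from_rotvec(o["orientation"]).as_matrix();print(z.round(3))
m=vision.camera_model("wrist");np.savez("w11.npz",**m)
for r in place_of("canister_grip","wrist")[:2]: print(r["confidence"],toW("wrist",r["point"]))
for r in place_of("canister_center","wrist")[:2]: print(r["confidence"],toW("wrist",r["point"]))
E
```

```text
[-0.01  0.17  1.81 -0.04  1.1  -0.87] 86.06816803630657 [527.30908094  -7.48389506 294.0463084 ]
[[-0.763  0.644  0.056]
 [ 0.643  0.765 -0.039]
 [-0.068  0.007 -0.998]]
```

View pics/w11.png

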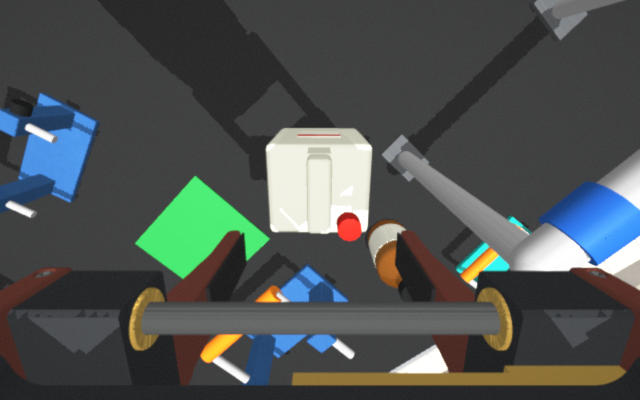

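```bash
python3 - <<'E'
import cv2
a=cv2.imread("pics/w11.png")[115:250,255:385]; cv2.imwrite("pics/c11.png",cv2.resize(a,None,fx=4.4,fy=4.4,interpolation=2))
E
```

```text
(no output)
```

View pics/c11.png

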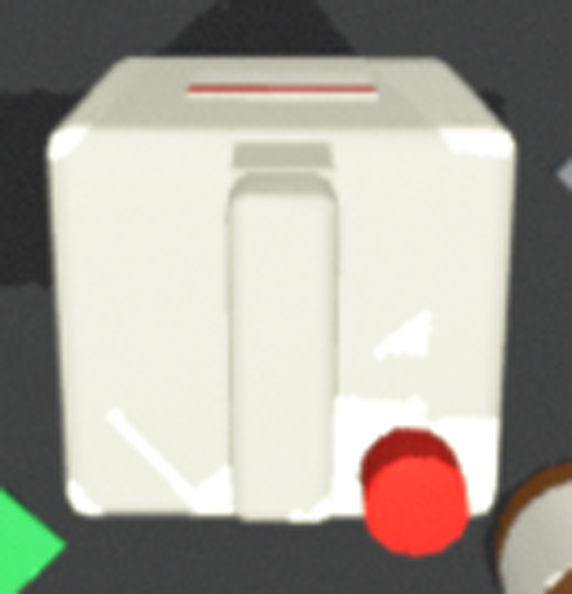

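```bash
cat > fit2.py <<'E'
from kin import *
from scipy.optimize import least_squares
def fitcan(npz,Mod,U,off,sc,p0,fixz=None):
    m=np.load(npz);K=m["K"];Rm=cv2.Rodrigues(m["rvec"])[0];t=m["tvec"].ravel();Mod=np.array(Mod,float);U=np.array(U)/sc+off
    def pr(p):
        c=(R.from_euler("z",p[3]).apply(Mod)+[p[0],p[1],fixz or p[2]])@Rm.T+t; return c[:,:2]/c[:,2:]*K[0,0]+K[:2,2]
    s=least_squares(lambda p:(pr(p)-U).ravel(),p0,x_scale=[1,1,1,.01],loss="soft_l1");p=s.x
    if fixz:p[2]=fixz
    print(p[:3].round(1),"yaw",np.degrees(p[3]).round(2),"grip",(R.from_euler("z",p[3]).apply([-12,0,114])+p[:3]).round(1));print((pr(p)-U).round(1).tolist()); return p
E
cat > f11.py <<'E'
from fit2 import *
Mod=[(-50,-55,70),(-50,55,70),(50,-55,70),(50,55,70),(23,-11,127),(23,11,127),(35,32,92)]
U=[(47,130),(517,130),(68,515),(494,515),(234,521),(333,521),(415,506)]
for z in(None,70): fitcan("w11.npz",Mod,U,[255,115],4.4,[540,-20,70,-.7],z)
E
python3 f11.py
```

```text
[541.7 -20.7  63.3] yaw -40.35 grip [532.6 -12.9 177.3]
[[0.0, -0.0], [0.1, 0.2], [0.2, 0.5], [0.0, 0.6], [-0.8, -0.2], [0.3, -0.2], [0.1, -1.1]]
[539.7 -19.1  70. ] yaw -40.53 grip [530.6 -11.3 184. ]
[[-1.2, -1.7], [1.5, -1.0], [-1.0, 1.0], [0.8, 1.3], [-1.3, 0.5], [0.4, 0.6], [0.6, -0.5]]
```

```bash
cat >> f11.py <<'E'
print("rounded")
Mod=[(-50,-55,65),(-50,55,65),(50,-55,65),(50,55,65),(22,-11,124),(22,11,124),(35,32,92)]
for z in(None,70): fitcan("w11.npz",Mod,U,[255,115],4.4,[540,-20,70,-.7],z)
E
python3 f11.py | sed -n '/round/,$p'; python3 - <<'E'
from kin import *
c=[540.3,-19.6,70]; P,T=canpose(4,-40.4,0,c); print(P); delta(T,P); delta(T,P-60*T.as_matrix()[:,2])
E
```

```text
rounded
[541.7 -20.7  67.4] yaw -40.27 grip [532.6 -13.  181.4]
[[-0.0, -0.1], [-0.1, 0.1], [0.3, 0.3], [-0.1, 0.3], [-0.9, -0.5], [0.3, -0.5], [0.4, 0.6]]
[541.  -20.2  70. ] yaw -40.27 grip [531.8 -12.4 184. ]
[[-0.5, -0.5], [0.3, -0.4], [-0.1, 0.6], [0.2, 0.5], [-1.1, -0.2], [0.3, -0.2], [0.7, 0.9]]
[532.17086262 -12.68156181 165.04628305]
turn [ 0.04  0.04 -0.05] shift [   6.6   -3.8 -125.4] t 15.4833
turn [ 0.04  0.04 -0.05] shift [  3.4  -1.1 -65.6] t 15.4833
```

Request:
{"method": "carry_out", "body": {
  "targets": [
    [[0,0,0],[3,-1,-30],87],
    [[0,0,0],[4,-2,-65],87],
    [[0,0,0],[5,-3,-90],80],
    [[0,0,0],[6,-3.5,-110],60],
    [[0,0,0],[6.5,-3.7,-122],40],
    [[0,0,0],[6.5,-3.7,-125],30],
    [[0,0,0],[6.5,-3.7,-125],10],
    [[0,0,0],[6.5,-3.7,-125],10],
    [[0,0,0],[6.5,-3.7,-125],10],
    [[0,0,0],[6.5,-3.7,-125],10]
  ]
}}

```text
t: 16.32
ee_pos: [532.1, -11.1, 166.9]
orientation: [1.055, 2.887, -0.035]
ft_force: [1.0, 0.9, 0.9]
width: 37.2
```

Request:
{"method": "carry_out", "body": {
  "targets": [
    [[0,0,0],[0,0,0],10],
    [[0,0,0],[0,0,0],10],
    [[0,0,0],[0,0,0],10],
    [[0,0,0],[0,0,0],10]
  ]
}}

```text
t: 16.65
ee_pos: [531.7, -11.3, 166.2]
orientation: [1.057, 2.888, -0.036]
ft_force: [-1.9, -0.3, 3.6]
width: 21.4
```

```bash
python3 - <<'E'
from kin import *
o=monitor.get_obs();im=vision.get_image("wrist"); cv2.imwrite("pics/w12.png",im[:,:,::-1])
print(o["qpos"].round(2),o["width"],o["ee_pos"],o["ft_force"],R.from_rotvec(o["orientation"]).as_matrix()[:,2])
np.savez("w12.npz",**vision.camera_model("wrist"))
E
```

```text
[-0.02  0.34  1.92 -0.06  0.83 -0.85] 21.417357913719115 [531.67031361 -11.31024399 166.21609412] [-1.90911837 -0.27079395  3.63499393] [ 0.05376484 -0.04428603 -0.99757109]
```

View pics/w12.png

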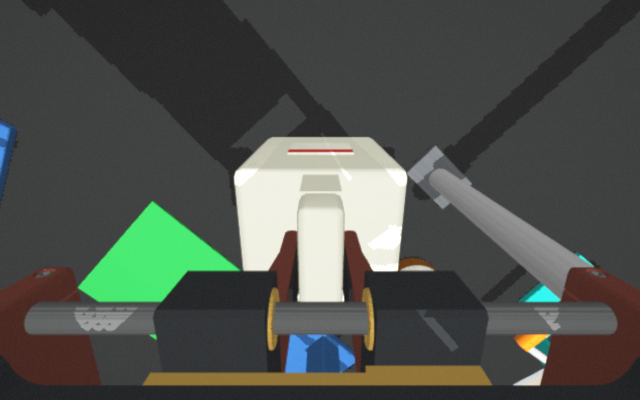

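Request:
{"method": "carry_out", "body": {
  "targets": [
    [[0,0,0],[0,0,5],10],
    [[0,0,0],[0,0,18],10],
    [[0,0,0],[0,-5,32],10],
    [[0,0,3],[-2,-20,44],10],
    [[0,0,7],[-4,-40,50],10],
    [[0,0,12],[-6,-62,50],10],
    [[0,0,17],[-8,-84,50],10],
    [[0,0,22],[-10,-106,50],10],
    [[0,0,27],[-12,-128,50],10],
    [[0,0,32],[-14,-150,50],10]
  ]
}}

```text
t: 17.53
ee_pos: [516.6, -162.1, 215.2]
orientation: [0.212, 3.067, -0.006]
ft_force: [0.1, 0.5, -5.0]
width: 21.9
```

```bash
python3 - <<'E'
from kin import *
o=monitor.get_obs();print(o["qpos"].round(2),o["width"],o["ee_pos"],o["ft_force"]); delta(goal(4,4.7),[506.3,-246.4,206])
E
```

```text
[-0.33  0.28  1.87  0.02  0.93 -1.78] 21.874892855739642 [ 516.60154106 -162.09773423  215.23169298] [ 0.06463119  0.53258699 -4.95760772]
turn [-0.05 -0.12 12.62] shift [-10.3 -84.3  -9.2] t 17.5333
```

Request:
{"method": "carry_out", "body": {
  "targets": [
    [[0,0,4],[-2,-20,0],10],
    [[0,0,8],[-5,-42,0],10],
    [[0,0,12],[-8,-64,-3],10],
    [[0,0,12.6],[-10,-80,-8],10],
    [[0,0,12.6],[-10.3,-84.3,-9],10],
    [[0,0,12.6],[-10.3,-84.3,-9],10],
    [[0,0,12.6],[-10.3,-84.3,-9],10]
  ]
}}

```text
t: 18.12
ee_pos: [506.8, -245.1, 206.3]
orientation: [-0.117, 3.071, 0.007]
ft_force: [0.3, 0.2, -4.7]
width: 21.9
```

```bash
python3 - <<'E'
from kin import *
im=vision.get_image("wrist"); cv2.imwrite("pics/w13.png",im[:,:,::-1])
np.savez("w13.npz",**vision.camera_model("wrist"))
im=vision.get_image("scene"); cv2.imwrite("pics/s13.png",cv2.resize(im[120:240,180:320,::-1],None,fx=5.5,fy=5,interpolation=2))
im=vision.get_image("top"); cv2.imwrite("pics/t13.png",cv2.resize(im[110:220,330:430,::-1],None,fx=5.4,fy=5.4,interpolation=2))
o=monitor.get_obs();print(o["qpos"].round(2),o["width"],o["ee_pos"],o["ft_force"],o["moment"]); delta(goal(4,4.7),[506.3,-246.4,206])
E
```

```text
[-0.49  0.33  1.82  0.05  0.94 -2.17] 21.88502963611739 [ 507.33438998 -244.59995258  206.83121467] [-0.11831847 -0.08535838 -4.29993465] [ 0.08138631  0.1041568  -0.01286688]
turn [-0.04 -0.04  0.23] shift [-1.  -1.8 -0.8] t 18.2667
```

View pics/w13.png

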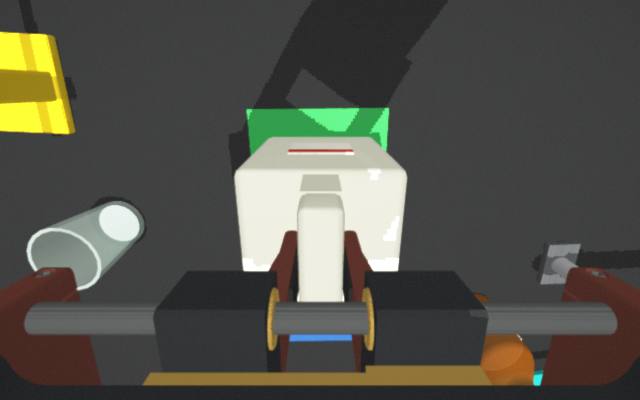

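View pics/s13.png

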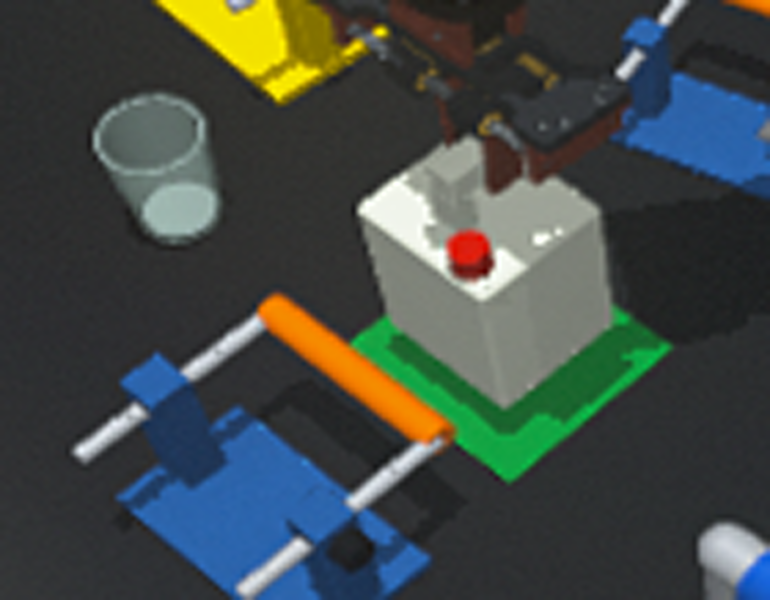

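View pics/t13.png

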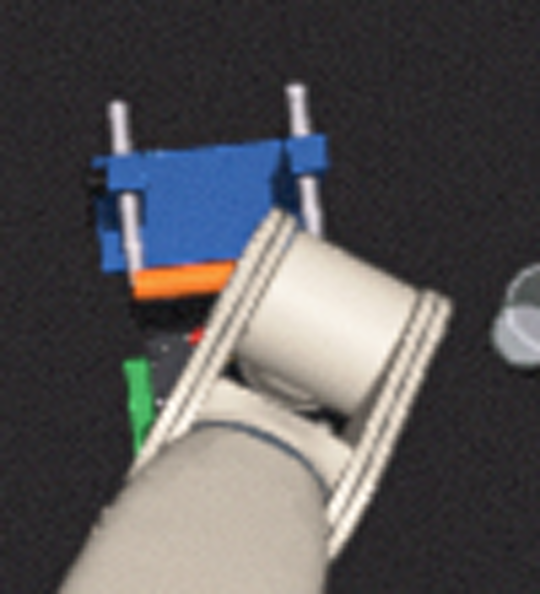

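```bash
python3 - <<'E'
from kin import *
a=plane("wrist",(247,109.5),4);b=plane("wrist",(388.5,108),4);v=b-a;print(a,b,np.linalg.norm(v),np.degrees(np.arctan2(-v[0],v[1])))
m=(a+b)/2; n=v/np.linalg.norm(v); print("mat centre",m+75*np.array([n[1],-n[0],0]))
# roller from scene/top with known height: axis estimate by silhouettes
for n_,f in(("scene","scene0"),("top","top0")):
    im=cv2.imread(f"pics/{f}.png").astype(int); m_=((im[...,2]>170)&(im[...,1]<150)&(im[...,1]>60)&(im[...,0]<70)).astype(np.uint8)
    cs=[c[:,0] for c in cv2.findContours(m_,0,1)[0] if cv2.contourArea(c)>20]; c=min(cs,key=lambda c:abs(c.mean(0)-((243,196) if n_=="scene" else (371,161))).sum())
    K,Rm,t=cam(n_)
    # camera centre and tangent planes to cylinder: fit x-offset X so that silhouette matches
    yaw=np.radians(4.7);ex=np.array([np.cos(yaw),np.sin(yaw),0]);ey=np.array([-np.sin(yaw),np.cos(yaw),0]);O=np.array([518.3,-245.4,0])
    best=[]
    mask=np.zeros((400,640),np.uint8);cv2.drawContours(mask,[c.reshape(-1,1,2)],-1,1,-1)
    for X in np.arange(100,138,1.):
        th=np.linspace(0,2*np.pi,40);pts=np.array([O+ex*(X+12*np.cos(a))+ey*s+np.array([0,0,104+12*np.sin(a)]) for a in th for s in(-75,75)])
        u=proj(n_,pts);h_=cv2.convexHull((u*16).round().astype(np.int32));mm=np.zeros((400,640),np.uint8);cv2.fillConvexPoly(mm,h_,1,cv2.LINE_8,4)
        best.append(((mm&mask).sum()/(mm|mask).sum(),X))
    print(n_,sorted(best)[::-1][:5])
E
```

```text
[ 450.94721038 -331.88419682    4.        ] [ 436.84136731 -173.56710385    4.        ] 158.94425668996502 5.091533220788055
mat centre [ 518.59835315 -246.06961725    4.        ]
scene [(np.float64(0.7368421052631579), np.float64(112.0)), (np.float64(0.7327823691460055), np.float64(115.0)), (np.float64(0.7307692307692307), np.float64(114.0)), (np.float64(0.726775956284153), np.float64(113.0)), (np.float64(0.7189189189189189), np.float64(109.0))]
top [(np.float64(0.690677966101695), np.float64(114.0)), (np.float64(0.6848739495798319), np.float64(115.0)), (np.float64(0.6848739495798319), np.float64(111.0)), (np.float64(0.6848739495798319), np.float64(110.0)), (np.float64(0.6820083682008368), np.float64(113.0))]
```

Request:
{"method": "carry_out", "body": {
  "targets": [
    [[0,0,0.2],[-0.5,-1.2,-12],10],
    [[0,0,0.2],[-0.8,-2,-24],10],
    [[0,0,0.2],[-0.8,-2,-31],10],
    [[0,0,0.2],[-0.8,-2,-34],10],
    [[0,0,0.2],[-0.8,-2,-34],10],
    [[0,0,0.2],[-0.8,-2,-34],10]
  ]
}}

```text
t: 18.77
ee_pos: [506.5, -247.5, 172.4]
orientation: [-0.124, 3.07, 0.005]
ft_force: [-0.6, 0.1, -4.4]
width: 22.1
```

```bash
python3 - <<'E'
from kin import *
for i in range(2): o=monitor.get_obs();print(o["width"],o["ee_pos"].round(1),o["ft_force"].round(1),o["moment"].round(2));vision.get_image("top")
delta(goal(4,4.75),[506.5,-246.8,170.2])
E
```

```text
22.08542710212175 [ 506.5 -247.5  172.4] [-0.6  0.1 -4.4] [-0.    0.13  0.03]
22.061824363203566 [ 506.6 -247.7  172.7] [-0.2 -0.6 -3.8] [ 0.02  0.12 -0.05]
turn [-0.01 -0.    0.13] shift [-0.2  0.9 -2.8] t 18.8667
```

Request:
{"method": "carry_out", "body": {
  "targets": [
    [[0,0,0.1],[0,0.8,-1],10],
    [[0,0,0.1],[0,0.8,-2],10],
    [[0,0,0.1],[0,0.8,-2],10],
    [[0,0,0.1],[0,0.8,-2],10]
  ]
}}

```text
t: 19.2
ee_pos: [506.4, -246.8, 170.8]
orientation: [-0.127, 3.07, 0.005]
ft_force: [-0.5, -0.8, -4.3]
width: 22.0
```

```bash
python3 - <<'E'
from kin import *
for i in range(3): o=monitor.get_obs();print(o["width"],o["ee_pos"].round(1),o["ft_force"].round(1),o["moment"].round(2));vision.get_image("top")
E
```

```text
22.043991340030917 [ 506.4 -246.8  170.8] [-0.5 -0.8 -4.3] [ 0.03  0.14 -0.  ]
21.930895715230765 [ 506.4 -246.8  170.9] [-0.6  0.3 -4.8] [ 0.03  0.13 -0.01]
21.7896916980224 [ 506.5 -246.8  170.9] [ 0.5 -1.1 -4.2] [0.02 0.16 0.02]
```

Request:
{"method": "carry_out", "body": {
  "targets": [
    [[-0.21,2.49,0],[7.3,0.6,2.5],10],
    [[-0.41,4.98,0],[14.7,1.2,4.8],10],
    [[-0.62,7.47,0],[22.1,1.8,6.7],10],
    [[-0.83,9.97,0],[29.7,2.5,8.2],10],
    [[-1.04,12.46,0],[37.3,3.1,9.5],10],
    [[-1.24,14.95,0],[44.9,3.7,10.4],10],
    [[-1.45,17.44,0],[52.7,4.4,10.9],10],
    [[-1.66,19.93,0],[60.4,5.0,11.2],10],
    [[-1.66,19.93,0],[60.4,5.0,11.2],10],
    [[-1.66,19.93,0],[60.4,5.0,11.2],10]
  ]
}}

```text
t: 20.18
ee_pos: [567.4, -241.5, 181.3]
orientation: [0.119, -2.861, 0.016]
ft_force: [-0.5, -0.2, -5.6]
width: 22.2
```

```bash
python3 - <<'E'
from kin import *
im=vision.get_image("scene"); cv2.imwrite("pics/s14.png",cv2.resize(im[120:240,180:320,::-1],None,fx=5.5,fy=5,interpolation=2))
im=vision.get_image("wrist"); cv2.imwrite("pics/w14.png",im[:,:,::-1])
for i in range(3): o=monitor.get_obs();print(o["width"],o["ee_pos"].round(1),o["ft_force"].round(1),o["moment"].round(2),o["qpos"].round(2));vision.get_image("top")
delta(goal(4-20,4.75),[506.4+60.4,-246.8+5,170.8+11.2])
E
```

```text
21.80928806559067 [ 566.2 -241.7  181.7] [ 0.1 -0.4 -5.5] [ 0.05 -0.43  0.  ] [-0.36  0.58  1.5  -0.12  1.31 -1.97]
22.047112373431528 [ 566.  -241.8  182. ] [-0.5 -0.2 -4.7] [ 0.05 -0.4   0.01] [-0.36  0.58  1.51 -0.12  1.32 -1.97]
22.163031493161125 [ 566.  -241.9  182.1] [ 0.2 -0.3 -4.3] [ 0.07 -0.39 -0.04] [-0.36  0.58  1.5  -0.12  1.32 -1.97]
turn [-0.02  0.    0.07] shift [ 0.7  0.2 -0.2] t 20.4333
```

View pics/s14.png

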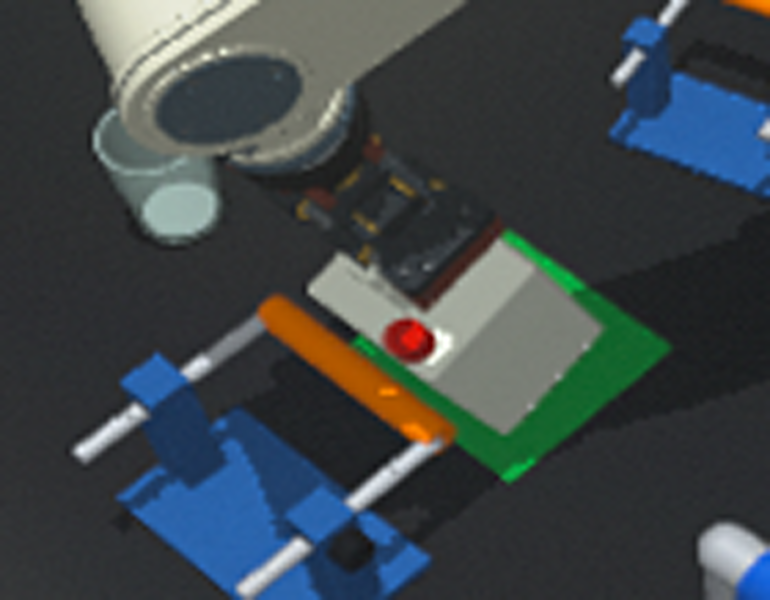

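View pics/w14.png

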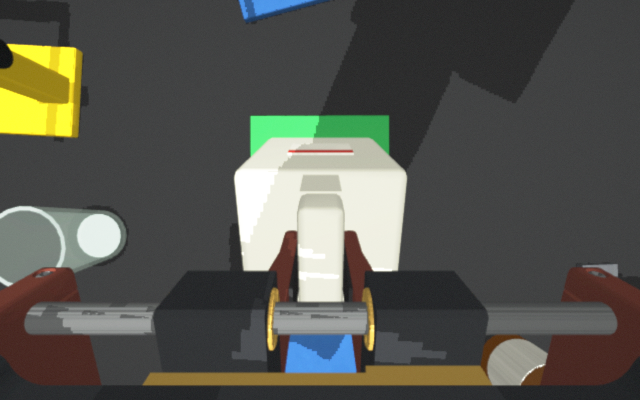

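Request:
{"method": "carry_out", "body": {
  "targets": [
    [[-0.08,1,0],[3.1,0.3,0],10],
    [[-0.17,2,0],[6.2,0.5,-0.1],10],
    [[-0.25,3,0],[9.3,0.8,-0.2],10],
    [[-0.25,3,0],[9.3,0.8,-0.2],10],
    [[-0.25,3,0],[9.3,0.8,-0.2],10]
  ]
}}

```text
t: 20.85
ee_pos: [576.7, -240.8, 181.3]
orientation: [0.116, -2.807, 0.019]
ft_force: [0.2, -0.0, -5.2]
width: 21.8
```

Request:
{"method": "carry_out", "body": {
  "targets": [
    [[-0.04,0.5,0],[1.5,0.1,-0.1],10],
    [[-0.08,1,0],[3.1,0.25,-0.2],10],
    [[-0.08,1,0],[3.1,0.25,-0.2],10],
    [[-0.08,1,0],[3.1,0.25,-0.2],10]
  ]
}}

```text
t: 21.18
ee_pos: [579.4, -240.7, 181.4]
orientation: [0.115, -2.79, 0.02]
ft_force: [-0.7, -0.3, -5.3]
width: 21.6
```

```bash
python3 - <<'E'
from kin import *
im=vision.get_image("scene"); cv2.imwrite("pics/s15.png",cv2.resize(im[150:230,190:280,::-1],None,fx=7,fy=7,interpolation=2))
for i in range(3): o=monitor.get_obs();print(o["ee_pos"].round(1),o["ft_force"].round(1),o["moment"].round(2));vision.get_image("top")
E
```

```text
[ 579.3 -240.7  181.5] [-0.5 -0.3 -4.2] [ 0.08 -0.5   0.  ]
[ 579.2 -240.7  181.6] [ 0.2  0.7 -4.3] [ 0.14 -0.5  -0.01]
[ 579.1 -240.7  181.6] [ 0.7  0.6 -4.9] [ 0.08 -0.54 -0.03]
```

View pics/s15.png

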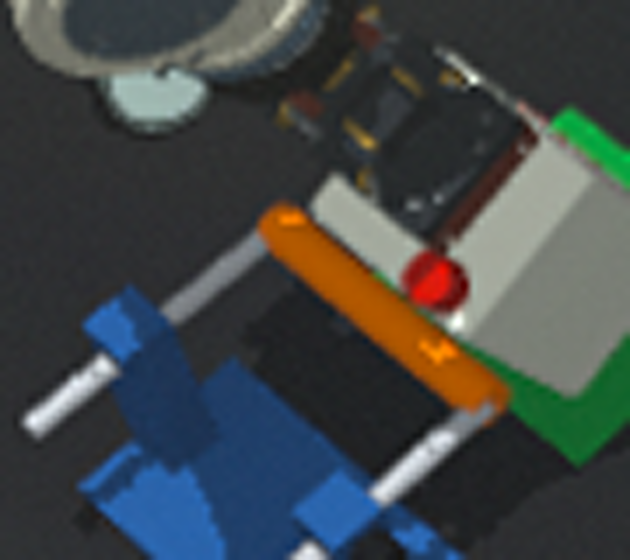

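Request:
{"method": "carry_out", "body": {
  "targets": [
    [[-0.04,0.5,0],[1.5,0.1,-0.2],10],
    [[-0.08,1,0],[3.1,0.25,-0.3],10],
    [[-0.08,1,0],[3.1,0.25,-0.3],10],
    [[-0.08,1,0],[3.1,0.25,-0.3],10]
  ]
}}

```text
t: 21.72
ee_pos: [582.6, -240.4, 181.1]
orientation: [0.115, -2.772, 0.021]
ft_force: [0.1, 0.4, -3.6]
width: 22.2
```

Request:
{"method": "carry_out", "body": {
  "targets": [
    [[-0.04,0.5,0],[1.5,0.1,-0.2],10],
    [[-0.04,0.5,0],[1.5,0.1,-0.2],10],
    [[-0.04,0.5,0],[1.5,0.1,-0.2],10]
  ]
}}

```text
t: 21.97
ee_pos: [584.0, -240.4, 180.9]
orientation: [0.114, -2.763, 0.021]
ft_force: [-0.3, 0.6, -4.2]
width: 22.0
```

```bash
python3 - <<'E'
from kin import *
for i in range(5): o=monitor.get_obs();print(o["ee_pos"].round(1),o["ft_force"].round(1),o["moment"].round(2));vision.get_image("top")
E
```

```text
[ 584.  -240.4  180.9] [-0.3  0.6 -4.2] [ 0.06 -0.6  -0.01]
[ 583.9 -240.4  181. ] [ 0.7  0.3 -4.7] [ 0.1  -0.57  0.05]
[ 583.9 -240.4  181. ] [ 0.6  0.  -4.2] [ 0.05 -0.58 -0.01]
[ 583.8 -240.4  181.1] [ 0.6 -0.  -4.2] [ 0.08 -0.57  0.03]
[ 583.8 -240.4  181.1] [ 0.   0.1 -3.7] [ 0.08 -0.59 -0.  ]
```

Request:
{"method": "carry_out", "body": {
  "targets": [
    [[-0.04,0.5,0],[1.5,0.1,-0.2],10],
    [[-0.04,0.5,0],[1.5,0.1,-0.2],10],
    [[-0.08,1,0],[3.0,0.2,-0.4],10],
    [[-0.08,1,0],[3.0,0.2,-0.4],10]
  ]
}}

```text
t: 22.55
ee_pos: [586.0, -240.4, 181.2]
orientation: [0.113, -2.743, 0.022]
ft_force: [-5.0, -0.8, 2.6]
width: 21.8
```

```bash
python3 - <<'E'
from kin import *
for i in range(4): o=monitor.get_obs();print(o["ee_pos"].round(1),o["ft_force"].round(1),o["moment"].round(2));vision.get_image("top")
im=vision.get_image("scene"); cv2.imwrite("pics/s16.png",cv2.resize(im[150:230,190:280,::-1],None,fx=7,fy=7,interpolation=2))
E
```

```text
[ 586.  -240.4  181.2] [-5.  -0.8  2.6] [0.04 1.   0.15]
[ 586.  -240.3  181.2] [-4.4 -0.5  2. ] [0.02 0.9  0.16]
[ 586.  -240.3  181.2] [-5.1 -0.6  1.6] [0.04 0.82 0.13]
[ 586.  -240.3  181.2] [-5.5  0.   1.9] [-0.01  0.82  0.14]
```

View pics/s16.png

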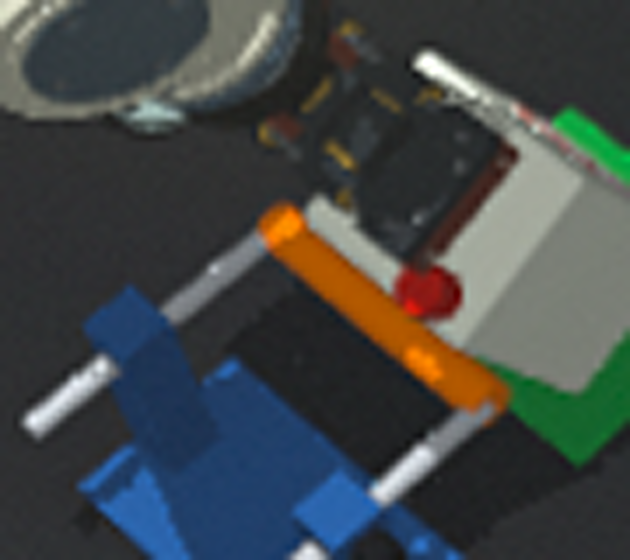

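Request:
{"method": "carry_out", "body": {
  "targets": [
    [[0.01,-0.15,0],[-0.5,0,0],10],
    [[0.01,-0.15,0],[-0.5,0,0],10],
    [[0.01,-0.15,0],[-0.5,0,0],10]
  ]
}}

```text
t: 23.05
ee_pos: [585.7, -240.4, 181.0]
orientation: [0.113, -2.747, 0.022]
ft_force: [-4.3, -0.6, 1.4]
width: 21.7
```

```bash
python3 - <<'E'
from kin import *
for i in range(4): o=monitor.get_obs();print(o["ee_pos"].round(1),o["ft_force"].round(1),o["moment"].round(2));vision.get_image("top")
E
```

```text
[ 585.7 -240.4  181. ] [-4.3 -0.6  1.4] [-0.05  0.89  0.17]
[ 585.7 -240.4  181.1] [-5.7 -0.3  1.1] [-0.04  0.9   0.15]
[ 585.8 -240.4  181.1] [-5.8 -0.5  1.7] [0.03 0.85 0.15]
[ 585.7 -240.3  181.1] [-4.9 -1.8  1.4] [-0.05  0.92  0.16]
```

Steady ~5 N contact; hold here.

Request:
{"method": "carry_out", "body": {
  "targets": [
    [[0,0,0],[0,0,0],10],
    [[0,0,0],[0,0,0],10],
    [[0,0,0],[0,0,0],10],
    [[0,0,0],[0,0,0],10],
    [[0,0,0],[0,0,0],10],
    [[0,0,0],[0,0,0],10],
    [[0,0,0],[0,0,0],10],
    [[0,0,0],[0,0,0],10],
    [[0,0,0],[0,0,0],10],
    [[0,0,0],[0,0,0],10]
  ]
}}

```text
t: 24.08
ee_pos: [585.7, -240.4, 181.1]
orientation: [0.113, -2.747, 0.022]
ft_force: [-6.3, -0.9, 1.5]
width: 21.7
```

Request:
{"method": "carry_out", "body": {
  "targets": [
    [[0,0,0],[0,0,0],10],
    [[0,0,0],[0,0,0],10],
    [[0,0,0],[0,0,0],10],
    [[0,0,0],[0,0,0],10],
    [[0,0,0],[0,0,0],10],
    [[0,0,0],[0,0,0],10],
    [[0,0,0],[0,0,0],10],
    [[0,0,0],[0,0,0],10],
    [[0,0,0],[0,0,0],10],
    [[0,0,0],[0,0,0],10]
  ]
}}

```text
t: 24.92
ee_pos: [585.7, -240.4, 181.1]
orientation: [0.113, -2.747, 0.022]
ft_force: [-5.5, -1.3, 1.7]
width: 21.8
```

Request:
{"method": "carry_out", "body": {
  "targets": [
    [[0,0,0],[0,0,0],10],
    [[0,0,0],[0,0,0],10],
    [[0,0,0],[0,0,0],10],
    [[0,0,0],[0,0,0],10],
    [[0,0,0],[0,0,0],10],
    [[0,0,0],[0,0,0],10],
    [[0,0,0],[0,0,0],10],
    [[0,0,0],[0,0,0],10],
    [[0,0,0],[0,0,0],10],
    [[0,0,0],[0,0,0],10]
  ]
}}

```text
t: 25.75
ee_pos: [585.7, -240.4, 181.0]
orientation: [0.113, -2.747, 0.022]
ft_force: [-4.9, -1.4, 1.7]
width: 22.2
```

```bash
python3 - <<'E'
from kin import *
o=monitor.get_obs();print(o["t"],o["ee_pos"].round(1),o["ft_force"].round(1),o["moment"].round(2),o["width"])
im=vision.get_image("wrist"); cv2.imwrite("pics/w17.png",im[:,:,::-1])
T=R.from_rotvec(o["orientation"]);print((goal(4,4.75)*T.inv()).as_rotvec(degrees=True))
E
```

```text
25.75 [ 585.7 -240.4  181. ] [-4.9 -1.4  1.7] [-0.01  0.9   0.21] 22.152149954179325
[  2.17054603 -26.39624728   0.0360755 ]
```

View pics/w17.png

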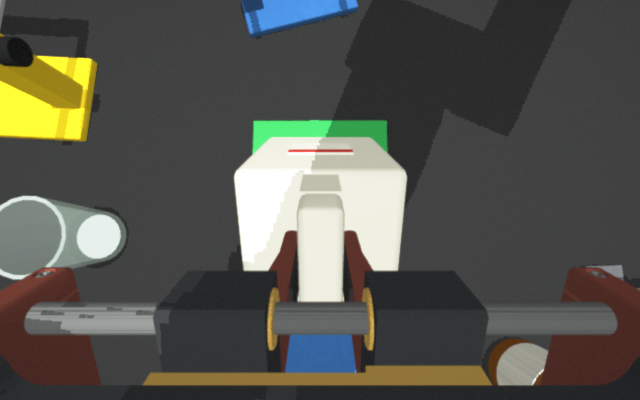

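Request:
{"method": "carry_out", "body": {
  "targets": [
    [[0.1,-1.2,0],[-3.7,-0.3,0.8],10],
    [[0.2,-2.4,0],[-7.4,-0.6,1.6],10],
    [[0.53,-6.38,0],[-19.7,-1.6,2.0],10],
    [[0.95,-11.36,0],[-35.2,-2.9,1.2],10],
    [[1.36,-16.34,0],[-50.4,-4.2,-1.0],10],
    [[1.78,-21.33,0],[-65.5,-5.5,-4.4],10],
    [[2.0,-24,0],[-73,-6.1,-7],10],
    [[2.17,-26.4,0],[-79.8,-6.6,-9],10],
    [[2.17,-26.4,0],[-79.8,-6.6,-9],10],
    [[2.17,-26.4,0],[-79.8,-6.6,-9],10]
  ]
}}

```text
t: 26.63
ee_pos: [506.4, -247.0, 171.9]
orientation: [-0.125, 3.068, 0.005]
ft_force: [0.7, 0.7, -5.0]
width: 21.7
```

```bash
python3 - <<'E'
from kin import *
im=vision.get_image("wrist"); cv2.imwrite("pics/w18.png",im[:,:,::-1])
o=monitor.get_obs();print(o["t"],o["ee_pos"].round(1),o["ft_force"].round(1),o["moment"].round(2),o["width"])
delta(goal(4,4.75),[506.5,-246.8,170.2])
a=plane("wrist",(247,109.5),4)
E
```

```text
26.6833 [ 507.4 -247.1  172.1] [ 0.5  0.4 -5.1] [ 0.    0.13 -0.03] 21.939769343078005
turn [0.02 0.1  0.06] shift [-0.9  0.3 -1.9] t 26.6833
```

View pics/w18.png

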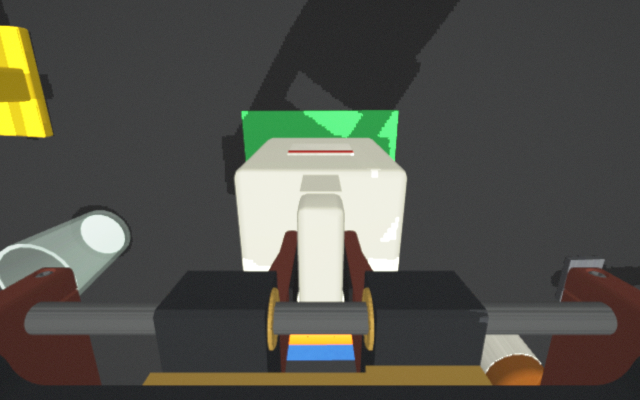

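```bash
python3 - <<'E'
from kin import *
for v in (111,112): print(plane("wrist",(320,v),4))
for v in (137,138,139): print(plane("wrist",(320,v),6), plane("wrist",(320,v),9))
E
python3 - <<'E'
import cv2
a=cv2.imread("pics/w18.png")[100:185,225:415]; cv2.imwrite("pics/c18.png",cv2.resize(a,None,fx=4,fy=4,interpolation=2))
E
```

```text
[ 444.21992187 -253.08701172    4.        ]
[ 445.19690907 -253.00642079    4.        ]
[ 470.02358384 -250.95527332    6.        ] [ 469.5683469  -250.98800449    9.        ]
[ 471.05148704 -250.87048237    6.        ] [ 470.5866947  -250.90400176    9.        ]
[ 472.08167918 -250.7855026     6.        ] [ 471.60731016 -250.81981197    9.        ]
```

View pics/c18.png

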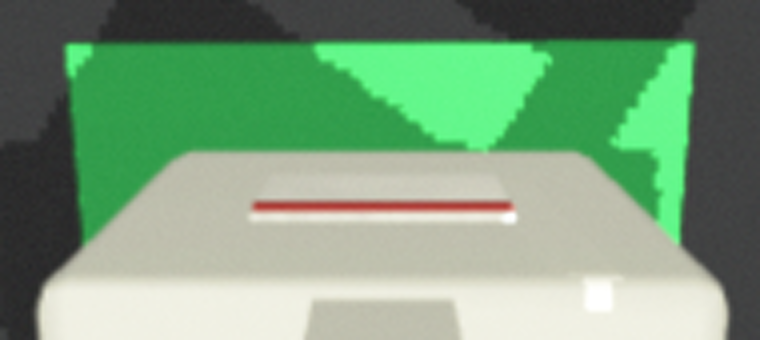

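Request:
{"method": "carry_out", "body": {
  "targets": [
    [[0,0.1,0],[-1.3,0,-0.5],10],
    [[0,0.1,0],[-1.3,0,-1.5],10],
    [[0,0.1,0],[-1.3,0,-2],10],
    [[0,0.1,0],[-1.3,0,-2],10]
  ]
}}

```text
t: 27.02
ee_pos: [506.6, -247.0, 170.3]
orientation: [-0.127, 3.068, 0.004]
ft_force: [1.2, -0.2, 2.9]
width: 21.8
```

Request:
{"method": "carry_out", "body": {
  "targets": [
    [[0,0,0],[0,0,0.3],10],
    [[0,0,0],[0,0,0.3],10],
    [[0,0,0],[0,0,0.3],25],
    [[0,0,0],[0,0,0.3],32],
    [[0,0,0],[0,0,0.3],40],
    [[0,0,0],[0,0,0.3],50],
    [[0,0,0],[0,0,0.3],50],
    [[0,0,0],[0,0,0.3],50]
  ]
}}

```text
t: 27.68
ee_pos: [505.1, -246.8, 169.9]
orientation: [-0.126, 3.07, 0.005]
ft_force: [-0.2, -0.8, 0.1]
width: 49.3
```

```bash
python3 - <<'E'
from kin import *
o=monitor.get_obs();print(o["t"],o["ee_pos"].round(1),o["ft_force"].round(1),o["width"],o["qpos"].round(2)); print(-R.from_rotvec(o["orientation"]).as_matrix()[:,2]*100)
E
```

```text
27.6833 [ 505.1 -246.8  169.9] [-0.2 -0.8  0.1] 49.30771933959832 [-0.5   0.38  1.85  0.05  0.86 -2.18]
[-6.91229293 -0.61688531 99.75890767]
```

Released; retreat straight up along the tool, then away for a look.

Request:
{"method": "carry_out", "body": {
  "targets": [
    [[0,0,0],[-1,0,10],50],
    [[0,0,0],[-2,0,30],50],
    [[0,0,0],[-4,0,60],50],
    [[0,0,0],[-6,0,95],50],
    [[0,0,0],[-9,0,130],50],
    [[0,0,0],[-9,20,150],50],
    [[0,0,0],[-9,50,155],50],
    [[0,0,0],[-9,90,155],50],
    [[0,0,0],[-9,130,155],50],
    [[0,0,0],[-9,165,155],50]
  ]
}}

```text
t: 28.52
ee_pos: [495.7, -80.1, 326.2]
orientation: [-0.125, 3.068, 0.005]
ft_force: [0.8, -0.6, 0.2]
width: 49.9
```

Request:
{"method": "carry_out", "body": {
  "targets": [
    [[0,0,0],[0,30,0],50],
    [[0,0,0],[0,65,0],50],
    [[0,0,0],[0,95,0],50],
    [[0,0,0],[0,110,0],50],
    [[0,0,0],[0,110,0],50]
  ]
}}

```text
t: 28.93
ee_pos: [496.0, 30.8, 325.8]
orientation: [-0.131, 3.068, 0.006]
ft_force: [-1.4, -0.6, 0.2]
width: 50.0
```

```bash
python3 - <<'E'
from kin import *
im=vision.get_image("scene"); cv2.imwrite("pics/s19.png",cv2.resize(im[120:300,170:430,::-1],None,fx=3,fy=3,interpolation=2))
im=vision.get_image("top"); cv2.imwrite("pics/t19.png",cv2.resize(im[100:230,180:450,::-1],None,fx=2.9,fy=2.9,interpolation=2));cv2.imwrite("pics/t19raw.png",im[:,:,::-1])
cv2.imwrite("pics/t19c.png",cv2.resize(im[140:220,335:410,::-1],None,fx=7,fy=7,interpolation=2))
o=monitor.get_obs();print(o["t"],o["ee_pos"].round(1),o["qpos"].round(2))
for n in("scene","top"):
    vision.get_image(n)
    for q in("canister_center","mat","amber_bottle","jar","beaker"):
        for r in place_of(q,n)[:1]: print(n,q,round(r["confidence"],2),toW(n,r["point"]).round(0))
E
```

```text
29.0333 [496.2  28.4 325.5] [ 0.03  0.08  1.84  0.    1.15 -1.63]
scene canister_center 0.85 [ 515. -244.   69.]
scene mat 0.86 [ 519. -243.   -1.]
scene amber_bottle 0.57 [709. -15.   2.]
scene jar 0.83 [602. 542.  -0.]
scene beaker 0.95 [ 601. -494.   -2.]
top canister_center 0.68 [ 518. -247.   76.]
top mat 0.76 [ 516. -249.    1.]
top amber_bottle 0.54 [710. -10.  -0.]
top jar 0.85 [605. 538.   2.]
top beaker 0.63 [ 602. -487.    0.]
```

View pics/s19.png

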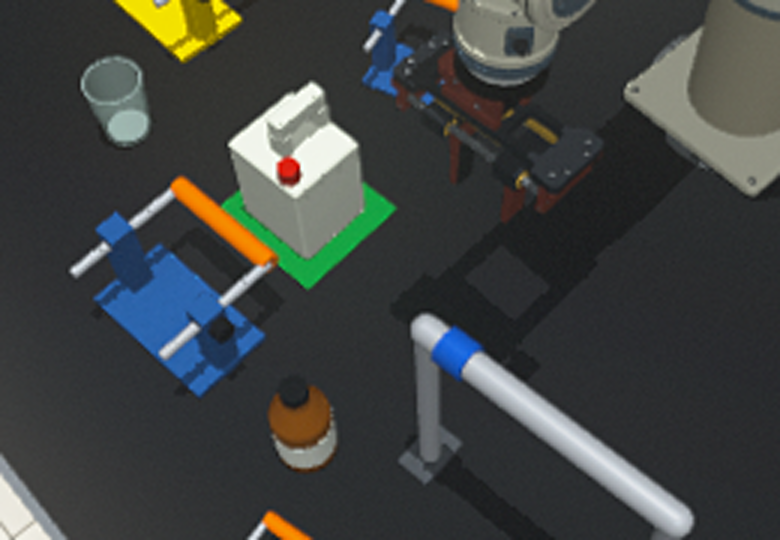

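View pics/t19c.png

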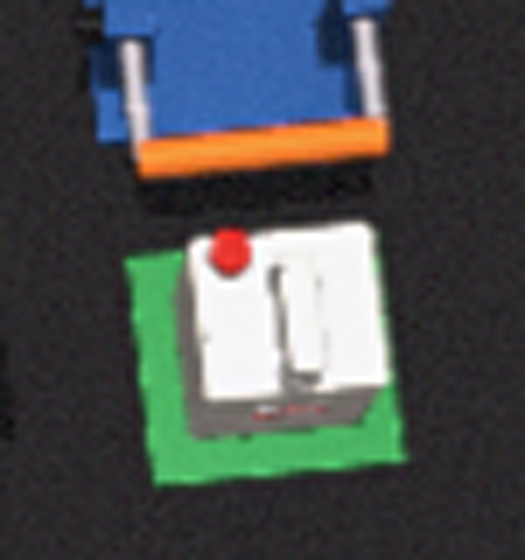

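```bash
python3 -c "
from workcell import order,monitor
print(order.close_job()); print(monitor.get_obs()['t'])"
```

```text
the job is handed in; nothing more can be done
None
the job is handed in; nothing more can be done
```

I took the white canister by its handle from under the rail, leaned it on the orange roller, brought it level, and stood it mid-mat with the red cap towards the roller. I handed the job in at about 29 s.

- **Lean:** I tipped it about 26.4° on its rear bottom edge. It bore on the roller with roughly 5–6 N, and the bottom edge also pressed lightly on the mat. The lean held for about 3 s.
- **Last checks:**
  - Two cameras put the canister's centre within about 4 mm of the mat's middle.
  - Its orientation matched the mat's, and it stood level and released.
  - The bottle, jar and beaker were where they started.
  - The rail was never touched, and the gripper was clear at the end.
- **Set down once on the way:** With the first grip, the last joint reached its range limit near the mat. It read 2.5405–2.541 rad against the 2.54 given, twice. I backed off, set the canister down upright on the free bench, gripped the handle again more upright, and carried on.
- **Small disagreement:** Camera fits put the canister about 6 mm lower than the text. I took this for its rounded edges, and the touch heights on the bench and mat agreed with the text.

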